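# Make up two florist's kits from the stock on the bench

## Task

Make up the two kits on the florist's bench. Table-setting kit, in the wooden crate: the small terracotta pot upright in the wide compartment and the candle upright in the narrow one. Binding kit, on the sloping metal tray: the wire reel and the cardboard carton side by side, each flat on the sloping floor and slid down until it rests against the stop at the low end; leave the large pot and the spiked flower holder standing where they are.

Things in the scene. Friction and masses are not known exactly. Their poses are not given: they have to be found in the camera images.
- small_pot_c (a point): Centre (half-way up) of the small open terracotta flower pot, loose, 50 mm high, standing upright. Rim band 54 mm across over its upper 20 mm (the place to grip it, from outside, 15 mm above this point); below the band it tapers from 49 to 39 mm at the foot. About 70 g. Its z axis is its upright axis.
- large_pot_c (a point): Centre of the large terracotta pot, same form as the small one, loose, 68 mm high, rim 68 mm across. Not part of either kit: it stays where it stands.
- candle_c (a point): Centre (half-way up) of a short white pillar candle, loose, a plain cylinder 46 mm across and 62 mm high, standing upright, with a thin black wick (6 mm, seen only). About 90 g. Its z axis is its upright axis.
- reel_c (a point): Centre (half-way up) of a reel of green binding wire, loose, standing on one of its two pale wooden flanges: flanges 52 mm across, wire between them 49 mm across, 45 mm high. About 120 g. Its z axis is the reel's axis.
- carton_c (a point): Centre (half-way up) of a small closed cardboard carton with a white paper strip over its top, loose, 48 x 48 mm square (sides along its x and y axes), 46 mm high. About 100 g. Its z axis is its upright axis.
- frog_c (a point): Centre of a flower holder: a low dark steel disc with brass spikes, 64 mm across, 24 mm high, loose and heavy. Not part of either kit: it stays where it stands.
- crate: Low wooden crate (fixed; place and yaw vary). Origin: centre of its underside. Outside 160 (x) x 236 (y) x 30 mm high; walls and floor 6 mm thick (inner floor at z = 6 mm). A full-height partition, 6 mm, along x at y = -22 mm makes two compartments, 148 mm long in x: the wide one y = -19 to 112 mm (centre 46), the narrow one y = -112 to -25 mm (centre -68).
- slope: Floor of the grey sloping tray (fixed; place and yaw vary). Origin: on the floor, middle of the line where it meets the low-end stop. x: down the slope through the stop (0.26 rad below level, away from the robot); z: square to the floor, up. Floor x -180..0, y -135..135 mm; stop 30 mm high, side walls 18, upper end open. Floor 16 mm above the bench at the low end, 62 at the top. Things do not slide unpushed.
Not all that is in view belongs to the job. Leave any pink or turquoise look-alike of the part that bears small_pot_c alone.

How it is judged:
By the outcome, as a careful person would: the job done as asked, in the order asked, and still so for the second after the job is handed in, with the robot touching nothing.
It also fails if it takes over 96 s, if anything falls off the work surface, if the arm or the gripper's body presses on something with over 40 N, if the wrist force passes 120 N, or if a joint passes its speed limit or range.

## Robot

A 7-joint arm with a two-finger parallel gripper is mounted at the origin on the work surface. World frame = base frame: x ahead of the robot, y to its left, z up, the work surface at z = 0. Lengths are in m, angles in rad, forces in N, time in s.
With the tool pointing down it reaches from about 0.425 to 0.875 m from the base axis. Payload 4.7 kg.
Tool frame: the origin (TCP) lies midway between the tips of the shut fingers; the grasp point (between the pads) lies 19 mm behind it; y points along the fingers, z is the direction in which the jaws open and shut, and the axes are right-handed (so a half turn about y gives the same grasp; the last joint's range is limited). The gripper opens to 87 mm and grips with 3 to 60 N. Pads are 19 mm wide; open, the fingers measure 117 mm over their backs; the gripper's body (75 mm by 190 mm) begins 51 mm behind the grasp point.
Start: joints at [1.281, 0.321, -0.07, 1.45, 0.023, 1.371, -0.057], TCP at [0.194, -0.62, 0.223] pointing down, gripper open.
Joint ranges: [-2.86, 2.86], [-0.3, 2.09], [-1.38, 1.24], [0.06, 2.45], [-1.56, 4.7], [0.09, 2.05], [-2.69, 2.69]. Speed limits (rad/s): [2.57, 2.57, 3.14, 3.14, 3.14, 3.14, 3.14].

## Interface

Orientations are given as a rotation vector (axis times angle).
In Python, from bench import ctrl gives the robot as it stands.
- The arm moves only by the tool play_rows, never from a script. Its arguments are lists of equal length, an entry for each row: "translation": the shift along the tool's x, y, z in mm, a list of three; "turn": the turn, a rotation vector about the tool's x, y, z in rad, a list of three; "fingers": the opening, from -1 (shut) to 1 (fully open), so that 0 is half open. In form: {"translation": [[dx, dy, dz], ...], "turn": [[wx, wy, wz], ...], "fingers": [fingers, ...]}. A call has exactly 10 rows; each row shifts and turns the commanded pose from where the row before left it, along the tool's axes as they then stand; what a row does not reach is not made up. A row lasts 1/12 s, in which the tool goes at most 41.7 mm and 7.16 degrees, less where a joint would pass 70% of its speed; a pose out of reach is approached as far as the arm can. A call with a gripper value outside its range is refused whole. The fingers move at their own pace and stop on an object; "grip_force" is the grip in N (left out, the last holds). Time passes only in rows, so rows that do not move let the fingers close, or fill a call up. It gives the time, the measured TCP pose, the force and the opening at its end, in the units of the state.
- ctrl.get_state(): the state, without advancing time (a new reading comes with each control period).
- ctrl.get_image(name): name is "scene" or "side" or "wrist"; returns the picture (420x560x3 uint8, blue, green, red); there is no depth.
- ctrl.camera_info(name): a dict with "camera_matrix" (3x3 intrinsics, pixels), "R" (3x3) and "t" (3): a world point X has camera coordinates R X + t. Camera axes: x right, y down, z forward; pixel columns grow to the right and rows downward; lengths in m; the calibration is good to about 2 mm. The wrist camera is an equidistant fisheye: a pixel r from the principal point sees the ray r / f radians off the axis. A picture is of the moment at which its call begins: read the wrist's pose just before it. camera_info takes no time and is no camera call; for the wrist camera it gives the pose at the moment of the call.
- ctrl.close_job(): hands the job in, once; it reports no verdict.
The state is a dict: "time": time; "joint_positions": joint angles; "qd": joint speeds; "joint_torque": joint torques, N m; "position": TCP position; "tool_rot": TCP orientation; "ft_force": force on the tool from outside, world axes, zero at the start; "torque": the same for the moment, N m; "grip_width": opening from 0.0 (shut) to 1.0 (fully open).
Only numpy, scipy, OpenCV 4.12 (cv2) and the standard library are available. Lean on these libraries where they do the work, as an engineer would, in place of code of your own. Each camera call takes 0.05 s, during which the arm holds its last target.

## Working session

There is one attempt and no reset: what is moved stays moved. The work goes in short steps, Python scripts to look and compute and a tool call to move; the robot and the scene stay as the last step left them, time stands still between calls to the robot, and variables do not carry over. Pictures are saved under pics/ and viewed, and the job is handed in when it is done.

Besides the shell and the picture viewer there is one more tool, called after "Call:" as name(argument=value, ...) on one line, values as JSON. play_rows: Moves the arm, as the interface text tells. Its arguments: {"type":"object","properties":{"translation":{"type":"array"},"turn":{"type":"array"},"fingers":{"type":"array"},"grip_force":{"type":"number"}},"required":["translation","turn","fingers"]}

```bash
ls; mkdir -p pics; cat > h.py <<'E'
import numpy as np, cv2
from scipy.spatial.transform import Rotation as Rn
from bench import ctrl
def save(n,f):
    im=ctrl.get_image(n); cv2.imwrite('pics/'+f+'.png',im); return im
E
python3 - <<'E'
from h import *
np.set_printoptions(precision=4,suppress=True)
for n in ['scene','side','wrist']:
    c=ctrl.camera_info(n); print(n,c)
    save(n,n+'0')
s=ctrl.get_state(); print(s); print(Rn.from_rotvec(s['tool_rot']).as_matrix())
E
```

```text
pics
scene {'camera_matrix': array([[528.4208,   0.    , 285.7628],
       [  0.    , 528.4208, 198.9947],
       [  0.    ,   0.    ,   1.    ]]), 'R': array([[ 0.689 ,  0.7247, -0.0116],
       [ 0.6207, -0.5982, -0.5068],
       [-0.3742,  0.3419, -0.862 ]]), 't': array([-0.3209, -0.286 ,  1.2463])}
side {'camera_matrix': array([[430.5177,   0.    , 276.7694],
       [  0.    , 430.5177, 210.2185],
       [  0.    ,   0.    ,   1.    ]]), 'R': array([[-0.902 , -0.4314, -0.018 ],
       [-0.2382,  0.5318, -0.8127],
       [ 0.3601, -0.7287, -0.5825]]), 't': array([0.4557, 0.152 , 0.8167])}
wrist {'camera_matrix': array([[325.1923,   0.    , 276.7559],
       [  0.    , 325.1923, 207.165 ],
       [  0.    ,   0.    ,   1.    ]]), 'R': array([[ 0.2991, -0.9542, -0.0002],
       [-0.9165, -0.2874,  0.2782],
       [-0.2655, -0.0831, -0.9605]]), 't': array([-0.6496, -0.0345,  0.3904])}
{'time': 0.15, 'joint_positions': array([ 1.2811,  0.3216, -0.0701,  1.4513,  0.0226,  1.3708, -0.0569]), 'qd': array([ 0.0014, -0.0038, -0.0002, -0.0056, -0.0006,  0.0003, -0.0009]), 'joint_torque': array([  0.0002, -49.1793,  -0.4043, -31.2874,  -0.0638,   0.0405,
         0.0001]), 'position': array([ 0.1943, -0.6199,  0.2217]), 'tool_rot': array([-0.3154,  2.0594, -2.0565]), 'ft_force': array([ 0.2249, -0.1196, -0.8623]), 'torque': array([-0.0361, -0.0249, -0.0212]), 'grip_width': 1.00114985571356}
[[-0.9542 -0.0005  0.2992]
 [-0.2992  0.0013 -0.9542]
 [ 0.0001 -1.     -0.0014]]
```

View images.

View pics/scene0.png

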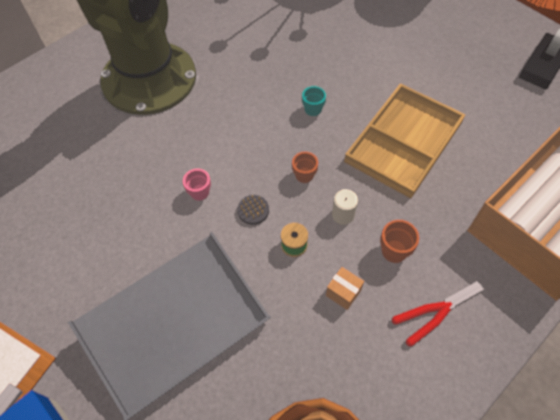

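View pics/side0.png

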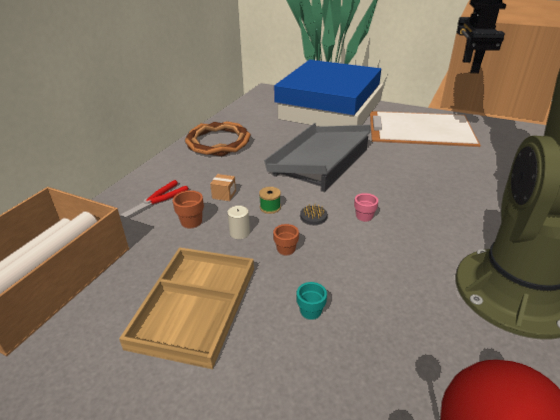

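View pics/wrist0.png

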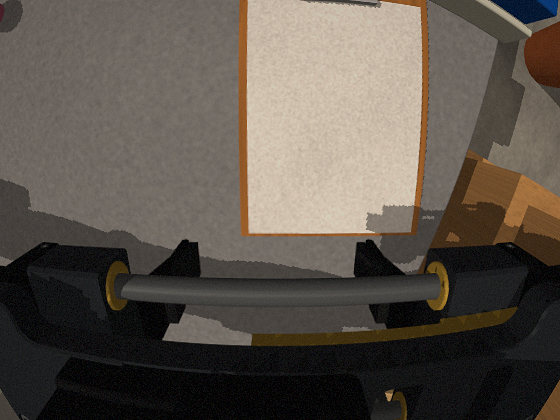

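```bash
python3 - <<'E'
import cv2,numpy as np
a=cv2.imread('pics/scene0.png');b=cv2.imread('pics/side0.png')
cv2.imwrite('pics/c1.png',cv2.resize(a[70:310,180:470],None,fx=2.5,fy=2.5,interpolation=cv2.INTER_CUBIC)[:600,:800])
cv2.imwrite('pics/c2.png',cv2.resize(b[160:360,120:390],None,fx=2.9,fy=2.9,interpolation=cv2.INTER_CUBIC))
E
```

```text
(no output)
```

View pics/c1.png

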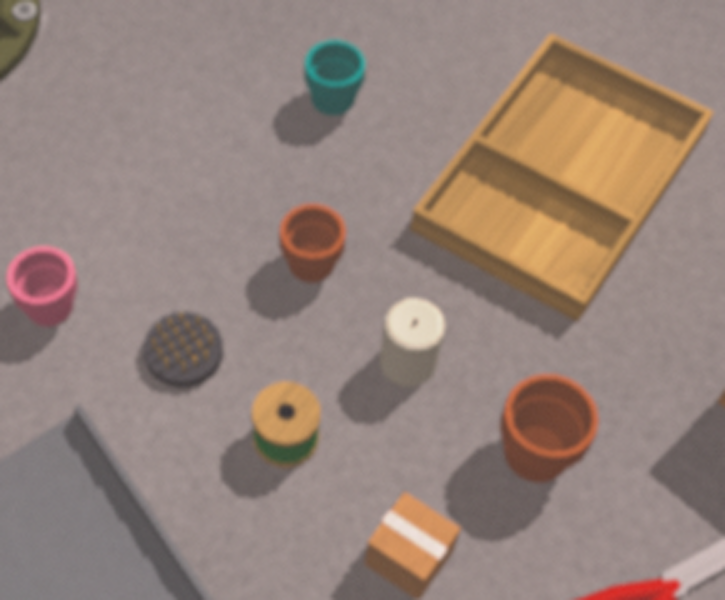

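View pics/c2.png

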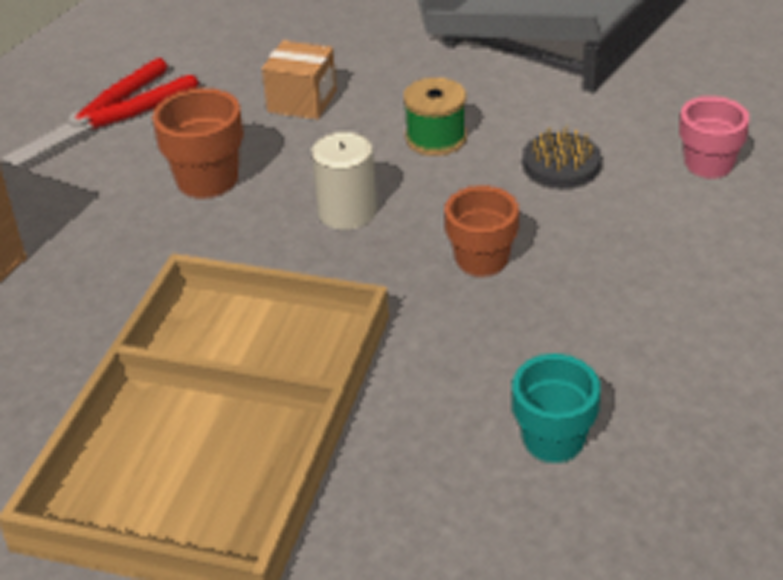

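```bash
cat >> h.py <<'E'
C0={'scene':(np.array([[528.4208,0,285.7628],[0,528.4208,198.9947],[0,0,1.]]),),}
def ray(n,uv):
    c=ctrl.camera_info(n); R,t=c['R'],c['t']; K=c['camera_matrix']
    o=-R.T@t
    x=(uv[0]-K[0,2])/K[0,0]; y=(uv[1]-K[1,2])/K[1,1]
    if n=='wrist':
        r=np.hypot(x,y); d=np.array([x/r*np.sin(r),y/r*np.sin(r),np.cos(r)]) if r>1e-9 else np.array([0,0,1.])
    else: d=np.array([x,y,1.])
    d=R.T@d; return o,d/np.linalg.norm(d)
def onz(n,uv,z):
    o,d=ray(n,uv); return o+d*(z-o[2])/d[2]
def tri(a,b):
    (o1,d1),(o2,d2)=a,b
    A=np.stack([d1,-d2],1); s=np.linalg.lstsq(A,o2-o1,rcond=None)[0]
    p,q=o1+s[0]*d1,o2+s[1]*d2; return (p+q)/2,np.linalg.norm(p-q)
np.set_printoptions(precision=4,suppress=True)
E
cat > m.py <<'E'
from h import *
A=lambda u,v:(180+(u+.5)/2.5-.5,70+(v+.5)/2.5-.5)
B=lambda u,v:(120+(u+.5)/2.9-.5,160+(v+.5)/2.9-.5)
L={'spot rim':((313,236),(481,215),.05),'candle top':((414,324),(342,155),.062),'reel top':((286,413),(435,97),.045),
'lpot rim':((549,421),(198,122),.068),'frog':((183,346),(562,156),.02),
'crT':((554,36),(5,515),.03),'crR':((711,112),(0,0),.03),'crL':((414,213),(387,288),.03),'crB':((583,303),(175,258),.03),
'part1':((476,140),(335,387),.03),'part2':((632,219),(122,348),.03)}
for k,(a,b,z) in L.items():
    a=A(*a);b=B(*b)
    print(k,np.round(a,1),np.round(b,1),onz('scene',a,z),onz('side',b,z),*tri(ray('scene',a),ray('side',b)))
E
python3 m.py
python3 - <<'E'
import cv2
a=cv2.imread('pics/scene0.png');b=cv2.imread('pics/side0.png')
cv2.imwrite('pics/c3.png',cv2.resize(a[220:420,60:280],None,fx=3,fy=3,interpolation=cv2.INTER_CUBIC))
cv2.imwrite('pics/c4.png',cv2.resize(b[110:210,250:390],None,fx=5,fy=5,interpolation=cv2.INTER_CUBIC))
cv2.imwrite('pics/c5.png',cv2.resize(a[260:320,315:375],None,fx=8,fy=8,interpolation=cv2.INTER_CUBIC))
cv2.imwrite('pics/c6.png',cv2.resize(b[165:210,200:250],None,fx=10,fy=10,interpolation=cv2.INTER_CUBIC))
E
```

```text
spot rim [304.9 164.1] [285.5 233.8] [0.4528 0.066  0.05  ] [0.4452 0.0815 0.05  ] [0.4493 0.0708 0.041 ] 0.0015964410175289088
candle top [345.3 199.3] [237.6 213.1] [0.5688 0.0586 0.062 ] [0.563  0.0728 0.062 ] [0.5674 0.0631 0.0544] 0.0029629757141597405
reel top [294.1 234.9] [269.7 193.1] [ 0.5496 -0.0575  0.045 ] [ 0.5463 -0.0488  0.045 ] [ 0.5488 -0.0555  0.0405] 0.0018292042552825673
lpot rim [399.3 238.1] [187.9 201.7] [0.6936 0.0664 0.068 ] [0.6812 0.0877 0.068 ] [0.6921 0.0732 0.0559] 0.002112842914949573
frog [252.9 208.1] [313.5 213.5] [ 0.442  -0.0664  0.02  ] [ 0.4333 -0.0471  0.02  ] [ 0.4378 -0.0623  0.0089] 0.002075018580304349
crT [401.3  84.1] [121.4 337.3] [0.4393 0.3839 0.03  ] [0.5887 0.4164 0.03  ] [0.4998 0.4023 0.0725] 0.12926427637618185
crR [464.1 114.5] [119.7 159.7] [0.5901 0.4138 0.03  ] [ 1.015  -0.0507  0.03  ] [0.6678 0.2362 0.2501] 0.03159850457483245
crL [345.3 154.9] [253.1 259. ] [0.485  0.1519 0.03  ] [0.4812 0.1581 0.03  ] [0.4834 0.1542 0.026 ] 0.0002035932672671975
crB [412.9 190.9] [180.  248.6] [0.6372 0.1845 0.03  ] [0.6335 0.1926 0.03  ] [0.6367 0.1879 0.0253] 0.0016732898414960767
part1 [370.1 125.7] [235.2 293.1] [0.4696 0.2455 0.03  ] [0.4675 0.253  0.03  ] [0.4688 0.249  0.0258] 0.002410538033892124
part2 [432.5 157.3] [161.7 279.7] [0.6134 0.2761 0.03  ] [0.6115 0.281  0.03  ] [0.6131 0.2786 0.0272] 0.0014064147314213115
```

View pics/c3.png

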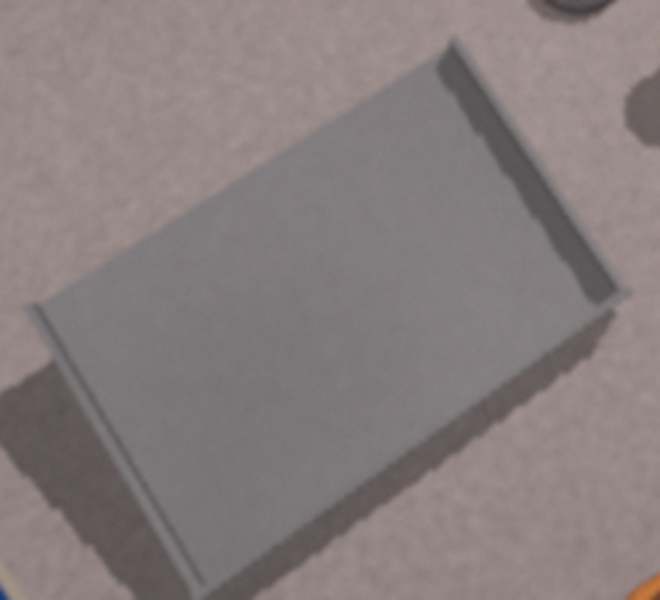

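View pics/c4.png

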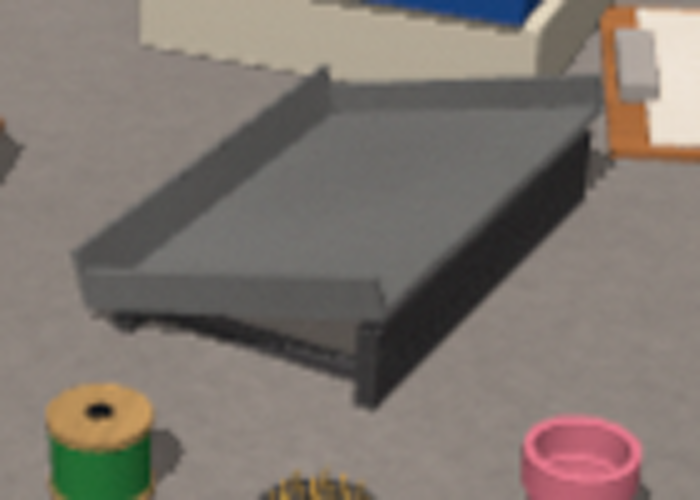

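View pics/c5.png

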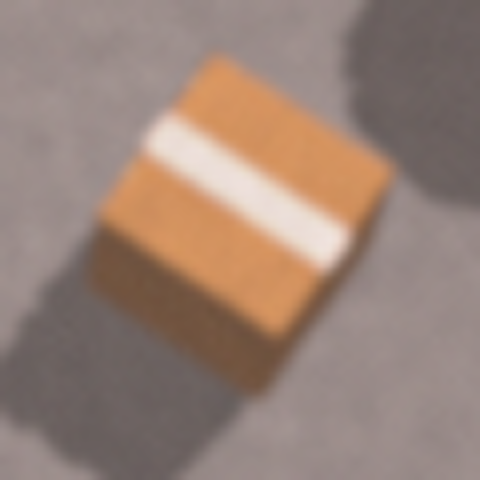

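View pics/c6.png

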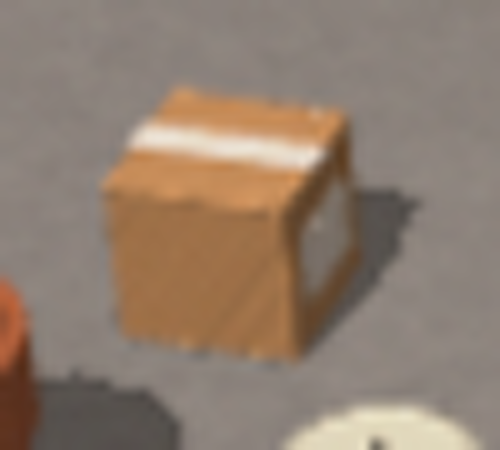

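```bash
cat > m2.py <<'E'
from h import *
A=lambda u,v:(60+(u+.5)/3-.5,220+(v+.5)/3-.5)
B=lambda u,v:(250+(u+.5)/5-.5,110+(v+.5)/5-.5)
c,s=np.cos(.26),np.sin(.26)
# heights: wall top at upper end ~.062+.018c ; stop top .016+.03c
L={'up+y floor':((437,62),(385,308),.062),'up-y floor':((48,302),(583,130),.062),'stop+y':((625,295),(78,258),.016+.03*c),'stop-y':((197,595),(325,70),.016+.03*c)}
for k,(a,b,z) in L.items():
    a=A(*a);b=B(*b)
    print(k,onz('scene',a,z),onz('side',b,z),*tri(ray('scene',a),ray('side',b)))
A=lambda u,v:(315+(u+.5)/8-.5,260+(v+.5)/8-.5)
B=lambda u,v:(200+(u+.5)/10-.5,165+(v+.5)/10-.5)
for a,b in [((100,217),(350,110)),((216,52),(290,210)),((395,172),(105,187)),((277,338),(175,88))]:
    a=A(*a);b=B(*b)
    print('carton',onz('scene',a,.046),onz('side',b,.046),*tri(ray('scene',a),ray('side',b)))
for n in ['scene','side','wrist']:
    print(n, ray(n,(280,210))[0])
E
python3 m2.py
```

```text
up+y floor [ 0.4518 -0.1873  0.062 ] [ 0.4492 -0.1718  0.062 ] [ 0.4511 -0.1849  0.0554] 0.0049443236817825675
up-y floor [ 0.4166 -0.4388  0.062 ] [ 0.4152 -0.4042  0.062 ] [ 0.4171 -0.4369  0.0502] 0.012961137206915756
stop+y [ 0.6326 -0.1996  0.045 ] [ 0.6259 -0.1827  0.045 ] [ 0.6318 -0.1972  0.0366] 0.0032696365351735147
stop-y [ 0.5962 -0.4685  0.045 ] [ 0.5928 -0.4575  0.045 ] [ 0.5958 -0.4685  0.0403] 0.002230681859695857
carton [ 0.6631 -0.0867  0.046 ] [ 0.6628 -0.0837  0.046 ] [ 0.6634 -0.0859  0.0447] 0.001316184883796928
carton [ 0.6539 -0.0398  0.046 ] [ 0.6524 -0.0367  0.046 ] [ 0.6537 -0.039   0.0443] 0.0005271594404869515
carton [ 0.7009 -0.0322  0.046 ] [ 0.6997 -0.0272  0.046 ] [ 0.7012 -0.0307  0.0437] 0.001842259415936003
carton [ 0.7089 -0.0789  0.046 ] [ 0.7093 -0.075   0.046 ] [ 0.7097 -0.0777  0.0445] 0.0025232742477262217
scene [ 0.865  -0.3646  0.9256]
side [0.1531 0.7109 0.6074]
wrist [ 0.2663 -0.5974  0.3847]
```

Call:
play_rows(translation=[[0,-18,0],[0,-18,0],[0,-18,0],[0,-18,0],[0,-18,0],[0,-18,0],[0,-18,0],[0,-18,0],[0,-18,0],[0,-18,0]], turn=[[0,-0.12,0],[0,-0.12,0],[0,-0.12,0],[0,-0.12,0],[0,-0.12,0],[0,-0.12,0],[0,-0.12,0],[0,-0.12,0],[0,-0.12,0],[0,-0.12,0]], fingers=[1,1,1,1,1,1,1,1,1,1])

```text
time: 0.98
position: [0.1943, -0.6201, 0.4031]
tool_rot: [-1.179, 1.255, -1.254]
ft_force: [-0.6, 0.4, -0.2]
grip_width: 1.001
```

Call:
play_rows(translation=[[0,0,0],[0,0,0],[0,0,0],[-33,0,25],[-33,0,25],[-33,0,25],[-33,0,25],[-33,0,25],[-33,0,25],[-33,0,25]], turn=[[0,-0.09,0],[0,-0.09,0],[0,-0.09,0],[0,0,0],[0,0,0],[0,0,0],[0,0,0],[0,0,0],[0,0,0],[0,0,0]], fingers=[1,1,1,1,1,1,1,1,1,1])

```text
time: 1.82
position: [0.3197, -0.3566, 0.4023]
tool_rot: [-1.299, 1.059, -1.058]
ft_force: [0.9, -0.2, 0.5]
grip_width: 0.998
```

Call:
play_rows(translation=[[-33,0,25],[-33,0,25],[-33,0,25],[-33,0,25],[-33,0,25],[-33,0,25],[-33,0,25],[-33,0,25],[-33,0,25],[-33,0,25]], turn=[[0,0,0],[0,0,0],[0,0,0],[0,0,0],[0,0,0],[0,0,0],[0,0,0],[0,0,0],[0,0,0],[0,0,0]], fingers=[1,1,1,1,1,1,1,1,1,1])

```text
time: 2.65
position: [0.4978, 0.0169, 0.4028]
tool_rot: [-1.299, 1.058, -1.06]
ft_force: [1.5, -0.0, 0.0]
grip_width: 1.0
```

```bash
cat >> h.py <<'E'
import pickle
def wsave(f):
    c=ctrl.camera_info('wrist'); im=ctrl.get_image('wrist'); cv2.imwrite('pics/'+f+'.png',im); pickle.dump(c,open('pics/'+f+'.pkl','wb')); return im,c
def wray(c,uv):
    K=c['camera_matrix'];R=c['R'];o=-R.T@c['t']
    x=(uv[0]-K[0,2])/K[0,0]; y=(uv[1]-K[1,2])/K[1,1]; r=np.hypot(x,y)+1e-12
    return o,R.T@np.array([x/r*np.sin(r),y/r*np.sin(r),np.cos(r)])
def wz(c,uv,z):
    o,d=wray(c,uv); return o+d*(z-o[2])/d[2]
E
python3 - <<'E'
from h import *
im,c=wsave('w1'); cv2.imwrite('pics/w1b.png',cv2.resize(im,(800,600),interpolation=cv2.INTER_CUBIC))
s=ctrl.get_state(); print(s['joint_positions'])
E
```

```text
[ 0.8793  0.0047 -0.9718  1.4627 -0.0016  1.6727  0.1216]
```

View pics/w1b.png

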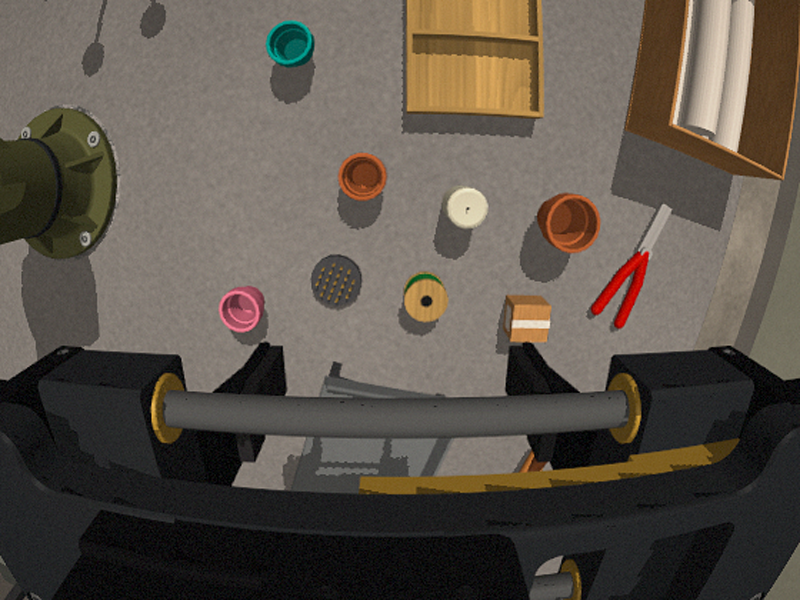

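```bash
cat > m3.py <<'E'
from h import *
im=cv2.imread('pics/w1.png'); c=pickle.load(open('pics/w1.pkl','rb'))
hsv=cv2.cvtColor(im,cv2.COLOR_BGR2HSV)
def blob(mask,seed):
    n,l,st,ce=cv2.connectedComponentsWithStats(mask.astype(np.uint8))
    d=[np.hypot(*(ce[i]-seed)) if st[i,4]>30 else 1e9 for i in range(n)]; d[0]=1e9
    i=int(np.argmin(d)); m=(l==i).astype(np.uint8)
    cn=max(cv2.findContours(m,cv2.RETR_EXTERNAL,cv2.CHAIN_APPROX_NONE)[0],key=len)
    e=cv2.fitEllipse(cv2.convexHull(cn)); return e,st[i],cn
H,S,V=[hsv[...,i].astype(int) for i in range(3)]
terr=(H<13)&(S>110)&(V>50)
cream=(S<60)&(V>185)
tan=(H>12)&(H<25)&(S>70)&(V>110)
for nm,m,seed,z in [('spot',terr,(253,124),.05),('lpot',terr,(398,157),.068),('candle',cream,(327,145),.062),('reel',tan,(298,211),.045)]:
    e,st,cn=blob(m,np.array(seed)); print(nm,np.round(e[0],1),np.round(e[1],1),st, wz(c,e[0],z))
def P(*uv): return (np.array(uv)+.5)*.7-.5
for nm,uv,z in [('spot',(363,175),.05),('candle',(467,207),.062),('reel',(426,299),.045),('lpot',(571,222),.068),
  ('crL',(406,112),.03),('crB',(542,118),.03),('p1',(413,36),.03),('p2',(539,41),.03),('cart',(506,307),.046),('c2',(505,342),.046),('c3',(549,342),.046),('c4',(551,307),.046)]:
    print(nm,wz(c,P(*uv),z))
E
python3 m3.py
```

```text
spot [253.2 123.3] [33.4 33.9] [237 107  34  34 894] [0.4486 0.0708 0.05  ]
lpot [398.1 155.2] [40.6 44.5] [ 376  135   44   42 1417] [0.6853 0.0734 0.068 ]
candle [326.8 144.6] [27.1 27.7] [314 131  28  28 582] [0.5678 0.0623 0.062 ]
reel [297.2 207.5] [31.1 36.1] [282 190  32  36 734] [ 0.5463 -0.0515  0.045 ]
spot [0.4495 0.0725 0.05  ]
candle [0.5677 0.062  0.062 ]
reel [ 0.5484 -0.054   0.045 ]
lpot [0.6877 0.0739 0.068 ]
crL [0.4816 0.1528 0.03  ]
crB [0.6377 0.1847 0.03  ]
p1 [0.4711 0.2438 0.03  ]
p2 [0.6158 0.2771 0.03  ]
cart [ 0.6449 -0.0442  0.046 ]
c2 [ 0.6562 -0.088   0.046 ]
c3 [ 0.713  -0.0776  0.046 ]
c4 [ 0.7014 -0.033   0.046 ]
```

Call:
play_rows(translation=[[-31,0,-18],[-31,0,-18],[0,38,0],[0,38,0],[0,38,0],[0,38,0],[0,38,0],[0,38,0],[0,38,0],[0,20,0]], turn=[[0,0,0],[0,0,0],[0,0,0],[0,0,0],[0,0,0],[0,0,0],[0,0,0],[0,0,0],[0,0,0],[0,0,0]], fingers=[1,1,1,1,1,1,1,1,1,1], grip_force=20)

```text
time: 3.53
position: [0.4469, 0.0678, 0.1126]
tool_rot: [-1.302, 1.062, -1.056]
ft_force: [-1.5, -0.7, 0.2]
grip_width: 1.0
```

```bash
python3 - <<'E'
from h import *
im,c=wsave('w2'); save('side','s2')
s=ctrl.get_state(); print(s['joint_positions'],s['position'])
E
```

```text
[ 0.8563  0.0476 -1.068   2.0228  0.0435  1.1034 -0.0274] [0.4464 0.068  0.1132]
```

View pics/w2.png

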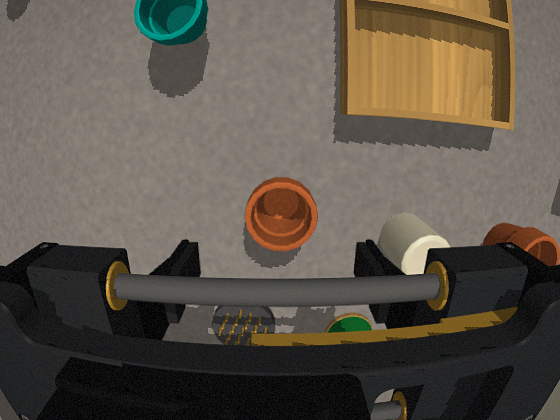

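View pics/s2.png

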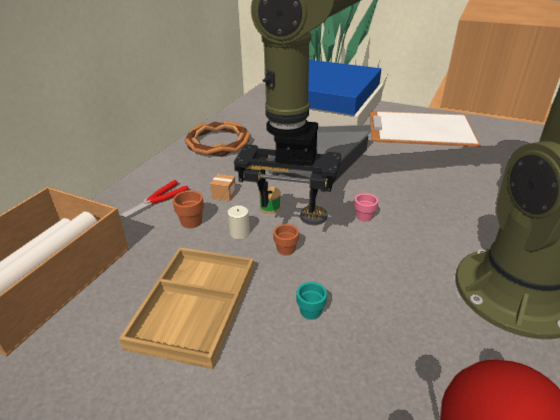

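```bash
python3 - <<'E'
from h import *
c=pickle.load(open('pics/w2.pkl','rb')); print(-c['R'].T@c['t'])
print(wz(c,(282,214),.05))
print(wz(c,(246,214),.05),wz(c,(318,214),.05))
E
```

```text
[0.4312 0.1425 0.2756]
[0.4484 0.0737 0.05  ]
[0.4227 0.0683 0.05  ] [0.4741 0.079  0.05  ]
```

Call:
play_rows(translation=[[-5,22,3],[0,25,0],[0,25,0],[0,20,0],[0,0,0],[0,0,0],[0,0,0],[0,0,0],[0,0,0],[0,0,0]], turn=[[0,0,0],[0,0,0],[0,0,0],[0,0,0],[0,0,0],[0,0,0],[0,0,0],[0,0,0],[0,0,0],[0,0,0]], fingers=[1,1,1,1,1,-1,-1,-1,-1,-1], grip_force=20)

```text
time: 4.47
position: [0.4526, 0.0736, 0.0256]
tool_rot: [-1.298, 1.057, -1.06]
ft_force: [-1.1, 0.7, 0.6]
grip_width: 0.71
```

Call:
play_rows(translation=[[0,0,0],[0,0,0],[0,-10,0],[0,-20,0],[0,-30,0],[0,-20,0],[0,0,0],[0,0,0],[0,0,0],[0,0,0]], turn=[[0,0,0],[0,0,0],[0,0,0],[0,0,0],[0,0,0],[0,0,0],[0,0,0],[0,0,0],[0,0,0],[0,0,0]], fingers=[-1,-1,-1,-1,-1,-1,-1,-1,-1,-1])

```text
time: 5.3
position: [0.4507, 0.0737, 0.1035]
tool_rot: [-1.3, 1.06, -1.057]
ft_force: [-0.6, -0.5, -0.9]
grip_width: 0.62
```

```bash
python3 - <<'E'
from h import *
im,c=wsave('w3'); 
s=ctrl.get_state(); print(s['joint_positions'],s['position'],s['grip_width'],s['ft_force'])
E
```

```text
[ 0.8559  0.0855 -1.0959  2.0257  0.0852  1.0803 -0.0756] [0.4507 0.0738 0.1035] 0.6250594960250831 [ 0.3483  0.1719 -1.4089]
```

View pics/w3.png

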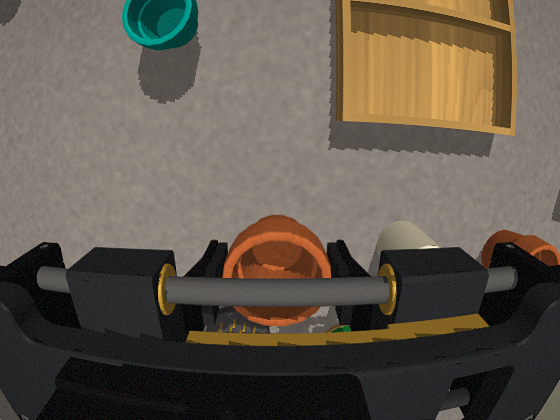

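Call:
play_rows(translation=[[-15,0,8],[-30,0,16],[-30,0,16],[-30,0,16],[-30,0,16],[-30,0,16],[-30,0,16],[-25,0,13],[-16,0,9],[0,0,0]], turn=[[0,0,0],[0,0,0],[0,0,0],[0,0,0],[0,0,0],[0,0,0],[0,0,0],[0,0,0],[0,0,0],[0,0,0]], fingers=[-1,-1,-1,-1,-1,-1,-1,-1,-1,-1])

```text
time: 6.18
position: [0.526, 0.3357, 0.103]
tool_rot: [-1.299, 1.058, -1.05]
ft_force: [1.0, -0.8, -0.6]
grip_width: 0.623
```

```bash
python3 - <<'E'
from h import *
im,c=wsave('w4'); save('side','s4')
s=ctrl.get_state(); print(s['joint_positions'],s['position'],s['grip_width'],s['ft_force'])
E
```

```text
[ 0.1537  0.5445 -0.9959  1.6377  0.4778  1.2281 -0.7372] [0.5263 0.3311 0.1029] 0.626354782983754 [-0.6843 -1.0312 -1.5618]
```

View pics/w4.png

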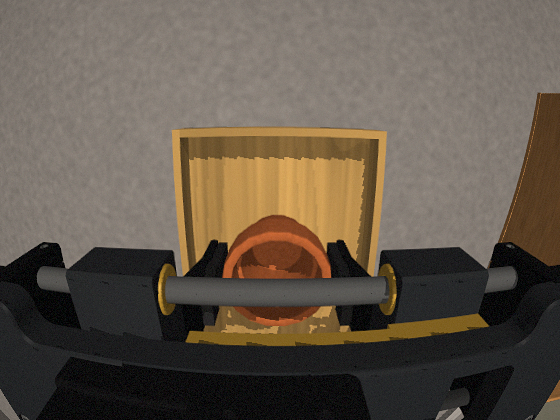

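View pics/s4.png

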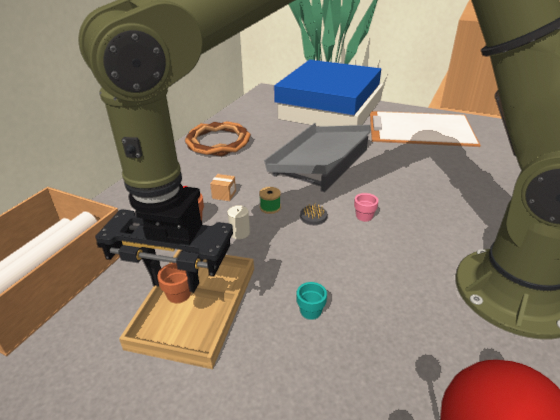

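Call:
play_rows(translation=[[0,20,0],[0,25,0],[0,15,0],[0,7,0],[0,4,0],[0,2,0],[0,0,0],[0,0,0],[0,0,0],[0,0,0]], turn=[[0,0,0],[0,0,0],[0,0,0],[0,0,0],[0,0,0],[0,0,0],[0,0,0],[0,0,0],[0,0,0],[0,0,0]], fingers=[-1,-1,-1,-1,-1,-1,-1,-1,-1,-1])

```text
time: 7.12
position: [0.528, 0.3308, 0.0323]
tool_rot: [-1.297, 1.058, -1.059]
ft_force: [-0.7, 0.5, -0.4]
grip_width: 0.621
```

Call:
play_rows(translation=[[0,1,0],[0,1,0],[0,1,0],[0,1,0],[0,0,0],[0,0,0],[0,0,0],[0,0,0],[0,0,0],[0,0,0]], turn=[[0,0,0],[0,0,0],[0,0,0],[0,0,0],[0,0,0],[0,0,0],[0,0,0],[0,0,0],[0,0,0],[0,0,0]], fingers=[-1,-1,-1,-1,-1,-1,-1,-1,-1,-1])

```text
time: 7.95
position: [0.5281, 0.3309, 0.0311]
tool_rot: [-1.298, 1.057, -1.06]
ft_force: [-4.4, -4.8, 18.6]
grip_width: 0.625
```

Call:
play_rows(translation=[[0,-2,0],[0,0,0],[0,0,0],[0,0,0],[0,0,0],[0,-10,0],[0,-20,0],[0,-30,0],[0,-30,0],[0,-30,0]], turn=[[0,0,0],[0,0,0],[0,0,0],[0,0,0],[0,0,0],[0,0,0],[0,0,0],[0,0,0],[0,0,0],[0,0,0]], fingers=[0.7,0.7,0.7,0.7,0.7,0.7,0.7,0.7,0.7,0.7])

```text
time: 8.78
position: [0.5272, 0.3305, 0.1512]
tool_rot: [-1.299, 1.058, -1.058]
ft_force: [1.3, -0.0, 0.7]
grip_width: 0.849
```

```bash
python3 - <<'E'
from h import *
im,c=wsave('w5')
s=ctrl.get_state(); print(s['joint_positions'],s['position'],s['grip_width'],s['ft_force'])
E
```

```text
[ 0.1759  0.4953 -1.0293  1.5808  0.4378  1.3056 -0.71  ] [0.5298 0.3332 0.1579] 0.8514197698198572 [1.7625 2.746  3.674 ]
```

View pics/w5.png

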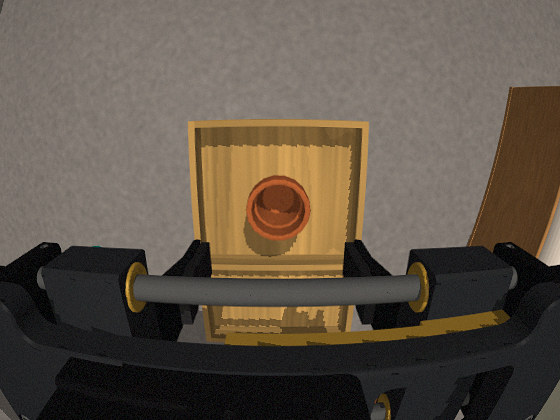

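Call:
play_rows(translation=[[20,0,-1],[36,0,-2],[36,0,-2],[36,0,-2],[36,0,-2],[36,0,-2],[36,0,-2],[20,0,-2],[16,0,-1],[0,0,0]], turn=[[0,0,0],[0,0,0],[0,0,0],[0,0,0],[0,0,0],[0,0,0],[0,0,0],[0,0,0],[0,0,0],[0,0,0]], fingers=[0.7,0.7,1,1,1,1,1,1,1,1])

```text
time: 9.67
position: [0.5676, 0.0556, 0.1495]
tool_rot: [-1.298, 1.063, -1.065]
ft_force: [0.1, -0.9, 0.5]
grip_width: 1.001
```

```bash
python3 - <<'E'
from h import *
im,c=wsave('w6')
s=ctrl.get_state(); print(s['joint_positions'],s['position'],s['grip_width'],s['ft_force'])
hsv=cv2.cvtColor(im,cv2.COLOR_BGR2HSV)
m=((hsv[...,1]<60)&(hsv[...,2]>170)).astype(np.uint8)
n,l,st,ce=cv2.connectedComponentsWithStats(m)
for i in range(1,n):
    if st[i,4]>300:
        cn=max(cv2.findContours((l==i).astype(np.uint8),cv2.RETR_EXTERNAL,cv2.CHAIN_APPROX_NONE)[0],key=len)
        e=cv2.fitEllipse(cn);print(st[i],e[0],e[1],wz(c,e[0],.062))
E
```

```text
[ 0.7154  0.3692 -1.0403  1.7208  0.3352  1.2452 -0.2059] [0.5671 0.0588 0.1496] 0.9988934795934398 [-0.7631 -0.1045 -0.0966]
[ 252  176   56   54 2304] (279.60791015625, 202.4938201904297) (52.34111785888672, 54.79362869262695) [0.5676 0.0629 0.062 ]
```

View pics/w6.png

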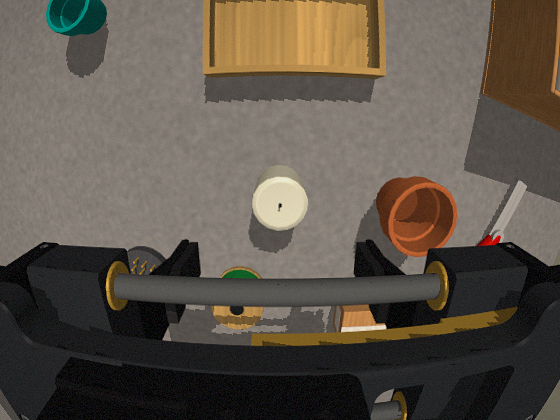

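Call:
play_rows(translation=[[-4,30,1],[0,35,0],[0,30,0],[0,20,0],[0,8,0],[0,0,0],[0,0,0],[0,0,0],[0,0,0],[0,0,0]], turn=[[0,0,0],[0,0,0],[0,0,0],[0,0,0],[0,0,0],[0,0,0],[0,0,0],[0,0,0],[0,0,0],[0,0,0]], fingers=[1,1,1,1,1,1,-1,-1,-1,-1], grip_force=20)

```text
time: 10.55
position: [0.5679, 0.0651, 0.0279]
tool_rot: [-1.297, 1.057, -1.06]
ft_force: [-0.7, -0.1, 0.6]
grip_width: 0.781
```

Call:
play_rows(translation=[[0,0,0],[0,0,0],[0,0,0],[0,0,0],[0,-10,0],[0,-20,0],[0,-30,0],[0,-20,0],[0,0,0],[0,0,0]], turn=[[0,0,0],[0,0,0],[0,0,0],[0,0,0],[0,0,0],[0,0,0],[0,0,0],[0,0,0],[0,0,0],[0,0,0]], fingers=[-1,-1,-1,-1,-1,-1,-1,-1,-1,-1])

```text
time: 11.38
position: [0.5677, 0.065, 0.1079]
tool_rot: [-1.297, 1.056, -1.06]
ft_force: [-0.1, -0.7, -2.1]
grip_width: 0.521
```

Call:
play_rows(translation=[[-15,0,1],[-30,0,3],[-35,0,3],[-35,0,3],[-24,0,2],[-15,0,1],[0,0,0],[0,20,0],[0,25,0],[0,15,0]], turn=[[0,0,0],[0,0,0],[0,0,0],[0,0,0],[0,0,0],[0,0,0],[0,0,0],[0,0,0],[0,0,0],[0,0,0]], fingers=[-1,-1,-1,-1,-1,-1,-1,-1,-1,-1])

```text
time: 12.22
position: [0.5473, 0.2161, 0.0433]
tool_rot: [-1.302, 1.061, -1.059]
ft_force: [-0.6, -0.4, -1.1]
grip_width: 0.522
```

```bash
python3 - <<'E'
from h import *
im,c=wsave('w7');save('side','s7');
s=ctrl.get_state(); print(s['joint_positions'],s['position'],s['grip_width'],s['ft_force'])
E
```

```text
[ 0.3493  0.5401 -0.9651  1.7713  0.4922  1.1023 -0.5811] [0.5461 0.2158 0.0427] 0.5254079823164234 [ 0.0225 -0.3502 -0.9552]
```

View pics/w7.png

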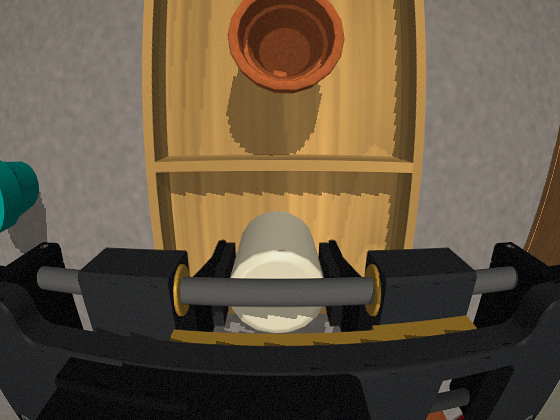

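View pics/s7.png

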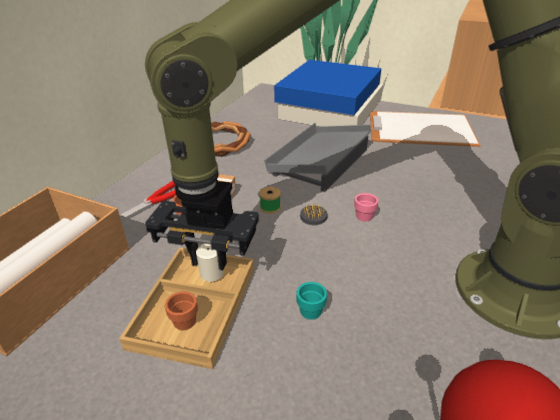

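Call:
play_rows(translation=[[0,4,0],[0,2,0],[0,1,0],[0,1,0],[0,1,0],[0,1,0],[0,1,0],[0,0,0],[0,0,0],[0,0,0]], turn=[[0,0,0],[0,0,0],[0,0,0],[0,0,0],[0,0,0],[0,0,0],[0,0,0],[0,0,0],[0,0,0],[0,0,0]], fingers=[-1,-1,-1,-1,-1,-1,-1,-1,-1,-1])

```text
time: 13.15
position: [0.5486, 0.2184, 0.0356]
tool_rot: [-1.298, 1.058, -1.058]
ft_force: [-0.0, -0.4, -1.1]
grip_width: 0.523
```

Call:
play_rows(translation=[[0,1,0],[0,1,0],[0,1,0],[0,0,0],[0,0,0],[0,0,0],[0,0,0],[0,0,0],[0,0,0],[0,0,0]], turn=[[0,0,0],[0,0,0],[0,0,0],[0,0,0],[0,0,0],[0,0,0],[0,0,0],[0,0,0],[0,0,0],[0,0,0]], fingers=[-1,-1,-1,-1,-1,-1,-1,-1,-1,-1])

```text
time: 13.98
position: [0.5486, 0.2184, 0.0328]
tool_rot: [-1.299, 1.058, -1.058]
ft_force: [-1.6, -1.4, 6.1]
grip_width: 0.52
```

Call:
play_rows(translation=[[0,0,0],[0,0,0],[0,0,0],[0,0,0],[0,-10,0],[0,-20,0],[0,-30,0],[0,-30,0],[0,-30,0],[0,-30,0]], turn=[[0,0,0],[0,0,0],[0,0,0],[0,0,0],[0,0,0],[0,0,0],[0,0,0],[0,0,0],[0,0,0],[0,0,0]], fingers=[0.6,0.6,0.6,0.6,0.6,0.6,0.6,0.6,0.6,0.6])

```text
time: 14.82
position: [0.5484, 0.2186, 0.1846]
tool_rot: [-1.298, 1.058, -1.058]
ft_force: [1.3, 0.4, 0.3]
grip_width: 0.796
```

Call:
play_rows(translation=[[20,0,0],[40,0,0],[40,0,0],[30,0,0],[10,0,0],[0,0,0],[0,0,0],[0,0,0],[0,0,0],[0,0,0]], turn=[[0,0,0],[0,0,0],[0,0,0],[0,0,0],[0,0,0],[0,-0.12,0],[0,-0.12,0],[0,-0.12,0],[0,-0.12,0],[0,-0.12,0]], fingers=[0.6,0.6,0.6,1,1,1,1,1,1,1])

```text
time: 15.65
position: [0.5768, 0.082, 0.1832]
tool_rot: [-1.487, 0.595, -0.595]
ft_force: [0.5, 0.2, -1.0]
grip_width: 0.999
```

```bash
python3 - <<'E'
from h import *
im,c=wsave('w8');save('side','s8');save('scene','sc8')
s=ctrl.get_state(); print(s['joint_positions'],s['position'],s['grip_width'],s['ft_force'])
E
```

```text
[ 0.7434  0.4265 -1.1665  1.6491  0.4013  1.3347  0.314 ] [0.5768 0.0819 0.1829] 0.9987088434845461 [ 0.2105 -0.6606 -0.2586]
```

View pics/s8.png

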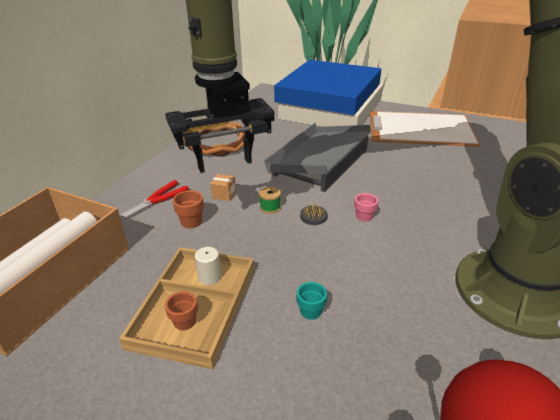

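View pics/w8.png

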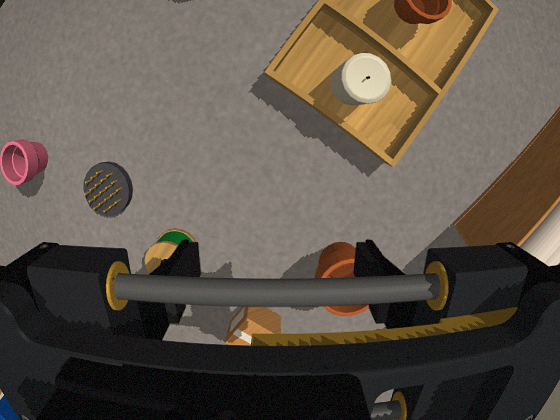

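Call:
play_rows(translation=[[0,0,0],[0,0,0],[0,0,0],[0,0,0],[0,0,0],[0,0,0],[-3,0,-35],[-3,0,-35],[-3,0,-35],[-2,0,-34]], turn=[[0,-0.106,0],[0,-0.106,0],[0,-0.106,0],[0,-0.106,0],[0,-0.106,0],[0,-0.106,0],[0,0,0],[0,0,0],[0,0,0],[0,0,0]], fingers=[1,1,1,1,1,1,1,1,1,1])

```text
time: 16.63
position: [0.5471, -0.0561, 0.1827]
tool_rot: [-1.569, 0.105, -0.106]
ft_force: [1.2, -0.9, 0.0]
grip_width: 0.999
```

```bash
python3 - <<'E'
from h import *
im,c=wsave('w9')
s=ctrl.get_state(); print(s['joint_positions'],s['position'],s['grip_width'],s['ft_force'],Rn.from_rotvec(s['tool_rot']).as_matrix())
E
```

```text
[ 1.1474  0.416  -1.3184  1.7237  0.4199  1.3333  1.171 ] [ 0.5464 -0.0659  0.1819] 1.0036433780079501 [ 0.2643 -5.6807 -0.951 ] [[ 0.9895 -0.0025  0.1445]
 [-0.1445 -0.0058  0.9895]
 [-0.0016 -1.     -0.0061]]
```

View pics/w9.png

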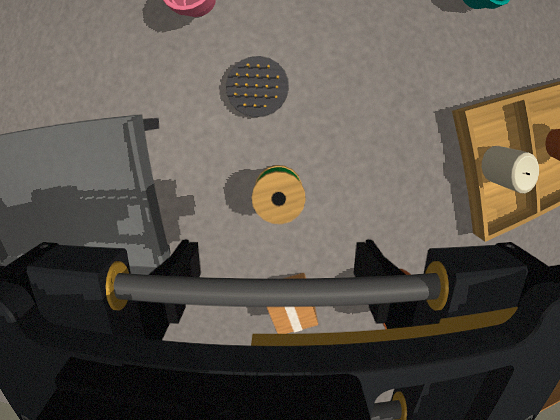

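Call:
play_rows(translation=[[0,0,0],[0,0,0],[0,0,0],[0,0,0],[0,0,0],[0,0,0],[0,0,0],[0,0,0],[0,0,0],[0,0,0]], turn=[[0,0.12,0],[0,0.12,0],[0,0.12,0],[0,0.12,0],[0,0.12,0],[0,0.12,0],[0,0.12,0],[0,0.12,0],[0,0.12,0],[0,0.12,0]], fingers=[1,1,1,1,1,1,1,1,1,1])

```text
time: 17.52
position: [0.5478, -0.0545, 0.183]
tool_rot: [-1.309, 1.037, -1.039]
ft_force: [0.5, -0.5, -0.1]
grip_width: 1.002
```

```bash
python3 - <<'E'
from h import *
c=pickle.load(open('pics/w9.pkl','rb')); print(wz(c,(278.5,197),.045))
s=ctrl.get_state(); print(s['joint_positions'],s['position'])
E
```

```text
[ 0.5474 -0.0552  0.045 ]
[ 0.9809  0.284  -1.0742  1.727   0.26    1.2852  0.0796] [ 0.5478 -0.0545  0.183 ]
```

Call:
play_rows(translation=[[0,0,0],[0,0,0],[0,0,0],[0,0,0],[0,0,0],[0,0,0],[0,0,0],[0,0,0],[0,0,0],[0,0,0]], turn=[[0,0.12,0],[0,0.12,0],[0,0.12,0],[0,0.12,0],[0,0.12,0],[0,0.12,0],[0,0.12,0],[0,0.12,0],[0,0.12,0],[0,0.12,0]], fingers=[1,1,1,1,1,1,1,1,1,1])

```text
time: 18.35
position: [0.5479, -0.0544, 0.183]
tool_rot: [-0.582, 1.878, -1.879]
ft_force: [-0.2, -0.3, -0.6]
grip_width: 1.001
```

Call:
play_rows(translation=[[0,0,0],[0,0,0],[0,0,0],[0,0,0],[0,0,0],[0,0,0],[0,15,0],[0,15,0],[0,0,0],[0,0,0]], turn=[[0,0.12,0],[0,0.12,0],[0,0.12,0],[0,0.12,0],[0,0.12,0],[0,0.14,0],[0,0,0],[0,0,0],[0,0,0],[0,0,0]], fingers=[1,1,1,1,1,1,1,1,1,1])

```text
time: 19.18
position: [0.5472, -0.0545, 0.1524]
tool_rot: [-0.125, -2.161, 2.161]
ft_force: [-0.8, 0.3, 0.6]
grip_width: 1.001
```

```bash
python3 - <<'E'
from h import *
im,c=wsave('w10')
s=ctrl.get_state(); print(s['joint_positions'],s['position'],Rn.from_rotvec(s['tool_rot']).as_matrix())
E
```

```text
[ 0.7474  0.2345 -0.785   1.769   0.1764  1.21   -1.7733] [ 0.5479 -0.0546  0.1531] [[-0.9933  0.0004 -0.1158]
 [ 0.1158  0.0001 -0.9933]
 [-0.0004 -1.     -0.0001]]
```

View pics/w10.png

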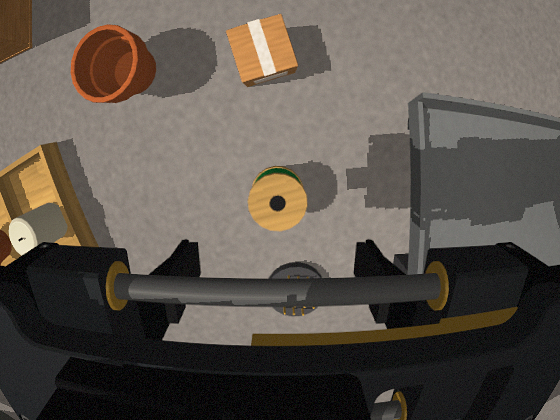

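Call:
play_rows(translation=[[0,30,0],[0,35,0],[0,35,0],[0,25,0],[0,17,0],[0,0,0],[0,0,0],[0,0,0],[0,0,0],[0,0,0]], turn=[[0,0,0],[0,0,0],[0,0,0],[0,0,0],[0,0,0],[0,0,0],[0,0,0],[0,0,0],[0,0,0],[0,0,0]], fingers=[1,1,1,1,1,1,1,-1,-1,-1], grip_force=30)

```text
time: 20.07
position: [0.5491, -0.0553, 0.0123]
tool_rot: [-0.128, -2.162, 2.164]
ft_force: [1.1, 0.4, -0.2]
grip_width: 0.852
```

Call:
play_rows(translation=[[0,0,0],[0,0,0],[0,0,0],[0,0,0],[0,-10,0],[0,-20,0],[0,-30,0],[0,-35,0],[0,-35,0],[0,-20,0]], turn=[[0,0,0],[0,0,0],[0,0,0],[0,0,0],[0,0,0],[0,0,0],[0,0,0],[0,0,0],[0,0,0],[0,0,0]], fingers=[-1,-1,-1,-1,-1,-1,-1,-1,-1,-1])

```text
time: 20.9
position: [0.5492, -0.0546, 0.165]
tool_rot: [-0.129, -2.164, 2.165]
ft_force: [0.9, -0.3, -0.0]
grip_width: 0.564
```

```bash
python3 - <<'E'
from h import *
im,c=wsave('w11')
s=ctrl.get_state(); print(s['joint_positions'],s['position'],s['grip_width'],s['ft_force'])
E
```

```text
[ 0.7572  0.2215 -0.7949  1.7514  0.1701  1.2289 -1.7667] [ 0.5512 -0.0548  0.168 ] 0.5668197557669596 [1.8152 1.3684 1.3497]
```

View pics/w11.png

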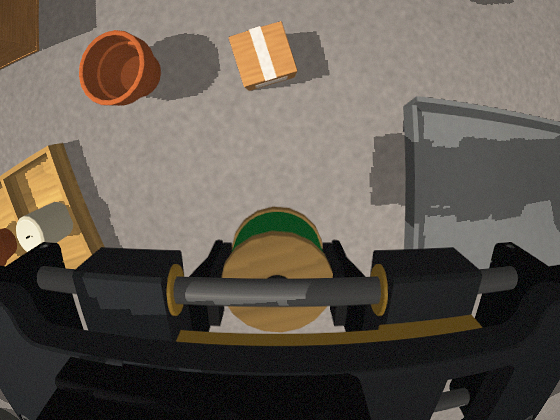

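Call:
play_rows(translation=[[2,-13,25],[2,-13,25],[2,-13,25],[2,-13,25],[2,-13,25],[2,-13,25],[2,-13,25],[2,-13,25],[2,-13,25],[2,-13,25]], turn=[[0,0,0],[0,0,0],[0,0,0],[0,0,0],[0,0,0],[0,0,0],[0,0,0],[0,0,0],[0,0,0],[0,0,0]], fingers=[-1,-1,-1,-1,-1,-1,-1,-1,-1,-1])

```text
time: 21.78
position: [0.4984, -0.3019, 0.2913]
tool_rot: [-0.124, -2.162, 2.162]
ft_force: [0.3, -0.6, -0.8]
grip_width: 0.562
```

Call:
play_rows(translation=[[0,0,0],[0,0,0],[0,0,0],[0,0,0],[0,0,0],[0,0,0],[0,0,0],[0,0,0],[0,0,0],[0,0,0]], turn=[[0,0,0],[0,0,0],[0,0,0],[0,0,0],[0,0,0],[0,0,0],[0,0,0],[0,0,0],[0,0,0],[0,0,0]], fingers=[-1,-1,-1,-1,-1,-1,-1,-1,-1,-1])

```text
time: 22.62
position: [0.4991, -0.3011, 0.2905]
tool_rot: [-0.124, -2.162, 2.162]
ft_force: [-0.1, 0.0, -1.2]
grip_width: 0.565
```

```bash
python3 - <<'E'
from h import *
im,c=wsave('w12');cv2.imwrite('pics/w12b.png',cv2.resize(im,(800,600),interpolation=cv2.INTER_CUBIC))
s=ctrl.get_state(); print(s['joint_positions'],s['position'],s['grip_width'],s['ft_force'])
E
```

```text
[ 1.0498  0.2045 -0.6442  1.499   0.1228  1.479  -1.2817] [ 0.4991 -0.3011  0.2905] 0.5606226192247905 [ 0.5105 -0.2811 -0.7522]
```

View pics/w12b.png

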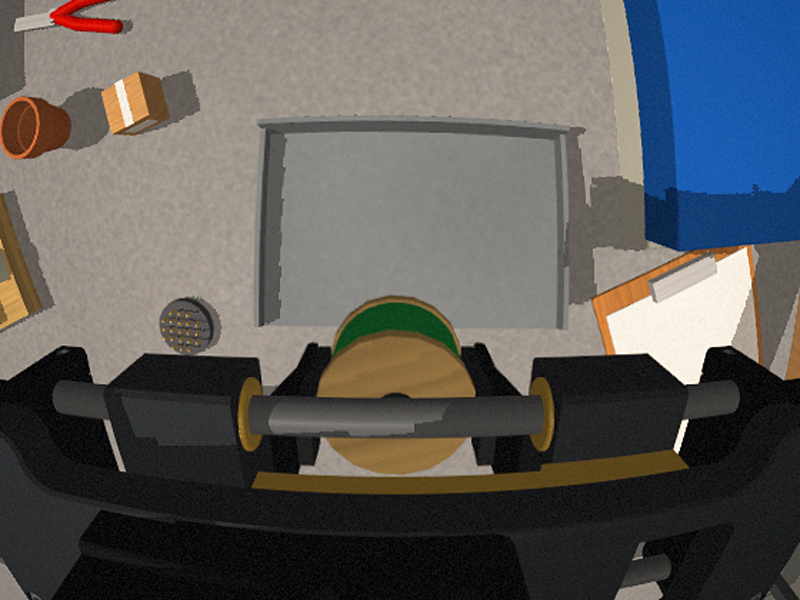

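```bash
python3 - <<'E'
from h import *
im=cv2.imread('pics/w12.png'); cv2.imwrite('pics/w12c.png',cv2.resize(im[75:135,175:245],None,fx=10,fy=10,interpolation=cv2.INTER_CUBIC)); cv2.imwrite('pics/w12d.png',cv2.resize(im[75:135,365:435],None,fx=10,fy=10,interpolation=cv2.INTER_CUBIC))
E
```

```text
(no output)
```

View pics/w12c.png

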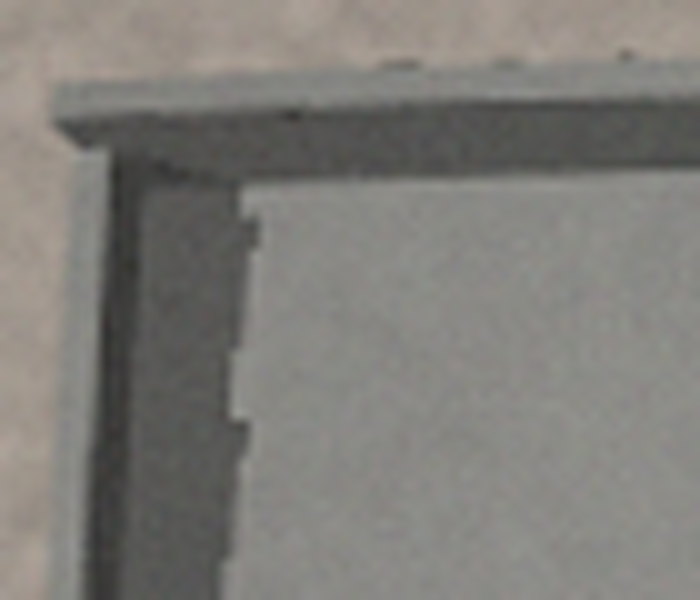

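View pics/w12d.png

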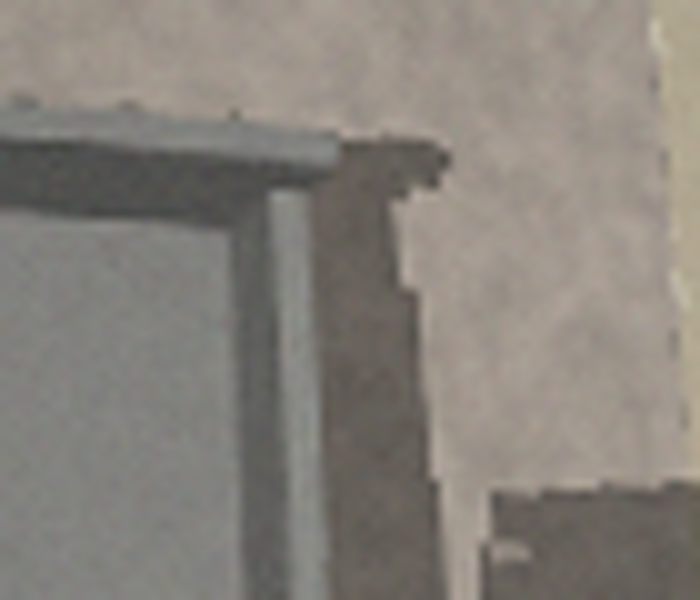

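```bash
python3 - <<'E'
from h import *
c=pickle.load(open('pics/w12.pkl','rb'))
a=wz(c,(188.9,93.1),.016);b=wz(c,(387.9,97.2),.016);print(a,b,np.linalg.norm(a-b),(a+b)/2)
d=a-b;print('tray yaw',np.arctan2(-d[0],d[1]))
# stop top inside corners
z=.016+.03*np.cos(.26)
a=wz(c,(175+6.0,75+12),z);b=wz(c,(365+34/1,75+16.5),z);print(a,b,np.linalg.norm(a-b))
# upper end floor corners (800 img -> )
for p in [(260,326),(566,328)]:
    print(wz(c,(np.array(p)+.5)*.7-.5,.062+.018*np.cos(.26)))
E
```

```text
[ 0.6216 -0.1964  0.016 ] [ 0.5871 -0.4658  0.016 ] 0.2715872733733624 [ 0.6044 -0.3311  0.016 ]
tray yaw -0.12747608241875588
[ 0.6282 -0.1946  0.045 ] [ 0.5932 -0.4718  0.045 ] 0.27944483653314145
[ 0.4532 -0.1763  0.0794]
[ 0.4194 -0.4468  0.0794]
```

```bash
cat >> h.py <<'E'
O=np.array([.6044,-.3311,.016]); yw=-.128
Rt=Rn.from_euler('ZY',[yw,.26]).as_matrix() # cols xs,y,n
def tray(p): return O+Rt@np.array(p)
def rep(target=None):
    s=ctrl.get_state(); R=Rn.from_rotvec(s['tool_rot']).as_matrix(); p=s['position']
    print('t',s['time'],'q',s['joint_positions'],'pos',p,'w',round(s['grip_width'],3),'F',s['ft_force'])
    print('tcp in tray mm',1000*Rt.T@(p-O),'F tray',Rt.T@s['ft_force'])
    G=np.stack([-Rt[:,0],-Rt[:,2],-Rt[:,1]],1) # tool x=-xs,y=-n,z=-y
    print('turn to tray frame (tool axes)',Rn.from_matrix(R.T@G).as_rotvec())
    if target is not None: print('shift tool mm',1000*R.T@(np.array(target)-p), 'after-turn axes', 1000*G.T@(np.array(target)-p))
E
python3 -c "
from h import *
print(Rt); t=tray((-.065,-.045,.062)); print(t); rep(t)"
```

```text
[[ 0.9585  0.1277  0.255 ]
 [-0.1234  0.9918 -0.0328]
 [-0.2571  0.      0.9664]]
[ 0.5522 -0.3697  0.0926]
t 22.6667 q [ 1.0498  0.2045 -0.6442  1.499   0.1228  1.479  -1.2817] pos [ 0.4991 -0.3011  0.2905] w 0.561 F [ 0.5105 -0.2811 -0.7522]
tcp in tray mm [-175.2265   16.312   237.458 ] F tray [ 0.7173 -0.2136 -0.5876]
turn to tray frame (tool axes) [-0.0017  0.0127 -0.26  ]
shift tool mm [-60.6341 197.8965  62.0889] after-turn axes [-110.2265  175.458    61.312 ]
```

Call:
play_rows(translation=[[0,0,0],[0,0,0],[0,0,0],[-18,29,10],[-18,29,10],[-18,29,10],[-18,29,10],[-19,29,10],[-19,30,11],[0,0,0]], turn=[[0,0.004,-0.087],[0,0.004,-0.087],[0,0.004,-0.086],[0,0,0],[0,0,0],[0,0,0],[0,0,0],[0,0,0],[0,0,0],[0,0,0]], fingers=[-1,-1,-1,-1,-1,-1,-1,-1,-1,-1])

```text
time: 23.5
position: [0.5486, -0.3707, 0.0841]
tool_rot: [0.144, -2.04, 2.0]
ft_force: [-1.8, -0.1, -3.2]
grip_width: 0.562
```

Call:
play_rows(translation=[[0,0,0],[0,0,0],[0,20,0],[0,15,0],[0,5,0],[0,0,0],[0,0,0],[0,0,0],[0,0,0],[0,0,0]], turn=[[0,0,0],[0,0,0],[0,0,0],[0,0,0],[0,0,0],[0,0,0],[0,0,0],[0,0,0],[0,0,0],[0,0,0]], fingers=[-1,-1,-1,-1,-1,-1,-1,-1,-1,-1])

```text
time: 24.33
position: [0.5426, -0.3687, 0.0557]
tool_rot: [0.134, -2.041, 2.012]
ft_force: [-1.2, -0.1, -0.6]
grip_width: 0.562
```

```bash
python3 -c "
from h import *
t=tray((-.065,-.045,.022)); rep(t); save('side','s13'); save('scene','sc13');wsave('w13')"
```

```text
t 24.3333 q [ 0.8689  0.6997 -0.5577  1.3592  0.417   1.4434 -1.4312] pos [ 0.5426 -0.3687  0.0557] w 0.562 F [-1.1934 -0.0507 -0.6145]
tcp in tray mm [-64.7625 -45.1373  23.8639] F tray [-0.9796 -0.2027 -0.8964]
turn to tray frame (tool axes) [-0.0025  0.0004 -0.0016]
shift tool mm [ 0.2406  1.8632 -0.1421] after-turn axes [ 0.2375  1.8639 -0.1373]
```

View pics/s13.png

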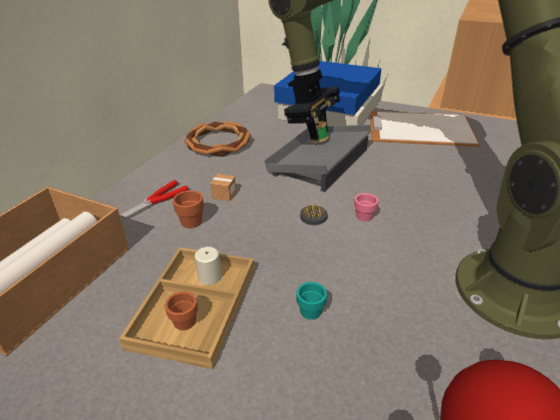

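View pics/w13.png

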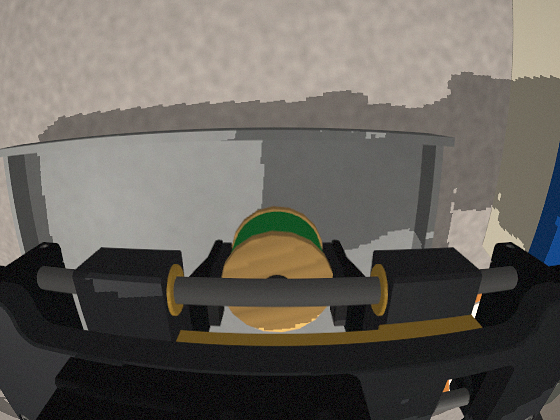

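Good: reel about 12 mm above the floor, aligned. Lower to contact.

Call:
play_rows(translation=[[0,3,0],[0,2,0],[0,2,0],[0,1,0],[0,1,0],[0,1,0],[0,0,0],[0,0,0],[0,0,0],[0,0,0]], turn=[[0,0,0],[0,0,0],[0,0,0],[0,0,0],[0,0,0],[0,0,0],[0,0,0],[0,0,0],[0,0,0],[0,0,0]], fingers=[-1,-1,-1,-1,-1,-1,-1,-1,-1,-1])

```text
time: 25.32
position: [0.5395, -0.3682, 0.0451]
tool_rot: [0.136, -2.041, 2.011]
ft_force: [1.0, 0.6, -1.2]
grip_width: 0.565
```

```bash
python3 -c "
from h import *
rep()"
```

```text
t 25.3167 q [ 0.8714  0.7052 -0.5553  1.374   0.4203  1.4257 -1.4341] pos [ 0.5395 -0.3682  0.0451] w 0.565 F [ 0.9753  0.5873 -1.1676]
tcp in tray mm [-65.1244 -45.1065  12.7654] F tray [ 1.1625  0.707  -0.899 ]
turn to tray frame (tool axes) [-0.0019  0.0005 -0.0003]
```

Call:
play_rows(translation=[[0,1,0],[0,1,0],[-5,0,0],[-8,0,0],[-8,0,0],[-6,0,0],[-3,0,0],[0,0,0],[0,0,0],[0,0,0]], turn=[[0,0,0],[0,0,0],[0,0,0],[0,0,0],[0,0,0],[0,0,0],[0,0,0],[0,0,0],[0,0,0],[0,0,0]], fingers=[-1,-1,-1,-1,-1,-1,-1,-1,-1,-1])

```text
time: 26.15
position: [0.5685, -0.3715, 0.0354]
tool_rot: [0.135, -2.042, 2.012]
ft_force: [1.0, 0.7, 0.6]
grip_width: 0.56
```

```bash
python3 -c "
from h import *
rep()"
```

```text
t 26.15 q [ 0.8319  0.7643 -0.5458  1.296   0.4339  1.4441 -1.4438] pos [ 0.5685 -0.3715  0.0354] w 0.56 F [1.0441 0.7114 0.5821]
tcp in tray mm [-34.4196 -44.6654  10.8835] F tray [0.7633 0.8388 0.8054]
turn to tray frame (tool axes) [-0.0016  0.0009 -0.0017]
```

Call:
play_rows(translation=[[0,1,0],[0,0,0],[0,1,0],[0,0,0],[0,1,0],[0,0,0],[0,0,0],[0,0,0],[0,0,0],[0,0,0]], turn=[[0,0,0],[0,0,0],[0,0,0],[0,0,0],[0,0,0],[0,0,0],[0,0,0],[0,0,0],[0,0,0],[0,0,0]], fingers=[-1,-1,-1,-1,-1,-1,-1,-1,-1,-1])

```text
time: 26.98
position: [0.5687, -0.3717, 0.0351]
tool_rot: [0.132, -2.043, 2.014]
ft_force: [4.1, 0.6, 10.8]
grip_width: 0.566
```

```bash
python3 -c "
from h import *
rep()"
```

```text
t 26.9833 q [ 0.8329  0.763  -0.5464  1.2984  0.4344  1.4406 -1.4445] pos [ 0.5687 -0.3717  0.0351] w 0.566 F [ 4.1346  0.6019 10.81  ]
tcp in tray mm [-34.167  -44.796   10.6558] F tray [ 1.1096  1.1248 11.4812]
turn to tray frame (tool axes) [-0.0024  0.0006 -0.0041]
```

Call:
play_rows(translation=[[-2,-1,0],[-2,0,0],[-2,0,0],[-1,0,0],[-1,0,0],[-1,0,0],[-1,0,0],[0,0,0],[0,0,0],[0,0,0]], turn=[[0,0,0],[0,0,0],[0,0,0],[0,0,0],[0,0,0],[0,0,0],[0,0,0],[0,0,0],[0,0,0],[0,0,0]], fingers=[-1,-1,-1,-1,-1,-1,-1,-1,-1,-1])

```text
time: 27.82
position: [0.5751, -0.3731, 0.0338]
tool_rot: [0.138, -2.038, 2.009]
ft_force: [-3.3, 2.6, 14.7]
grip_width: 0.564
```

```bash
python3 -c "
from h import *
rep();wsave('w14');save('scene','sc14')"
```

```text
t 27.8167 q [ 0.8202  0.7814 -0.5422  1.2707  0.4387  1.4564 -1.4463] pos [ 0.5751 -0.3731  0.0338] w 0.564 F [-3.2607  2.63   14.7035]
tcp in tray mm [-27.4728 -45.4176  11.0638] F tray [-7.2298  2.1923 13.2916]
turn to tray frame (tool axes) [-0.0025 -0.0004  0.0033]
```

View pics/w14.png

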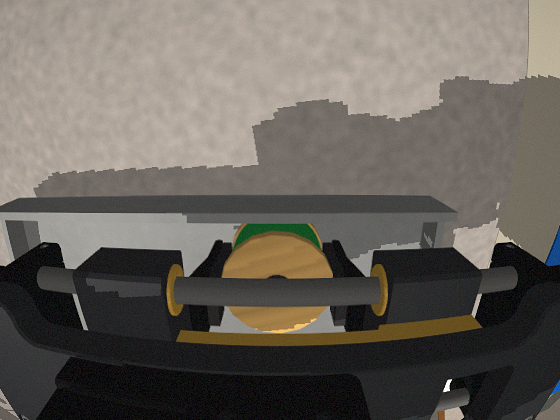

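Call:
play_rows(translation=[[-1,-1,0],[-1,0,0],[-1,0,0],[-1,0,0],[0,0,0],[0,0,0],[0,0,0],[0,0,0],[0,0,0],[0,0,0]], turn=[[0,0,0],[0,0,0],[0,0,0],[0,0,0],[0,0,0],[0,0,0],[0,0,0],[0,0,0],[0,0,0],[0,0,0]], fingers=[-1,-1,-1,-1,-1,-1,-1,-1,-1,-1])

```text
time: 28.75
position: [0.5774, -0.3736, 0.0339]
tool_rot: [0.142, -2.037, 2.007]
ft_force: [-8.3, 2.1, 16.6]
grip_width: 0.568
```

```bash
python3 -c "
from h import *
rep()"
```

```text
t 28.75 q [ 0.815   0.7885 -0.5407  1.2588  0.4401  1.4647 -1.4467] pos [ 0.5774 -0.3736  0.0339] w 0.568 F [-8.2687  2.0804 16.6277]
tcp in tray mm [-25.2015 -45.5717  11.8093] F tray [-12.4567   1.0079  13.8922]
turn to tray frame (tool axes) [-0.0023 -0.0008  0.0072]
```

Call:
play_rows(translation=[[-1,-1,0],[-1,0,0],[-1,0,0],[-1,0,0],[0,0,0],[0,0,0],[0,0,0],[0,0,0],[0,0,0],[0,0,0]], turn=[[0,0,0],[0,0,0],[0,0,0],[0,0,0],[0,0,0],[0,0,0],[0,0,0],[0,0,0],[0,0,0],[0,0,0]], fingers=[-1,-1,-1,-1,-1,-1,-1,-1,-1,-1])

```text
time: 29.58
position: [0.5778, -0.3736, 0.034]
tool_rot: [0.15, -2.033, 2.0]
ft_force: [-16.5, 5.0, 21.4]
grip_width: 0.567
```

```bash
python3 -c "
from h import *
rep()"
```

```text
t 29.5833 q [ 0.8101  0.7953 -0.5387  1.2481  0.4412  1.4768 -1.447 ] pos [ 0.5778 -0.3736  0.034 ] w 0.567 F [-16.5173   4.982   21.361 ]
tcp in tray mm [-24.9293 -45.5514  12.0351] F tray [-21.9376   2.8328  16.2681]
turn to tray frame (tool axes) [-0.0014 -0.0013  0.016 ]
```

Call:
play_rows(translation=[[2,-1,0],[2,-1,0],[2,0,0],[0,0,0],[0,0,0],[0,0,0],[0,0,0],[0,0,0],[0,0,0],[0,0,0]], turn=[[0,0,0],[0,0,0],[0,0,0],[0,0,0],[0,0,0],[0,0,0],[0,0,0],[0,0,0],[0,0,0],[0,0,0]], fingers=[-1,-1,-1,-1,0.55,0.55,0.55,0.55,0.55,0.55])

```text
time: 30.42
position: [0.5799, -0.3732, 0.0339]
tool_rot: [0.136, -2.042, 2.011]
ft_force: [0.2, 1.1, 0.3]
grip_width: 0.768
```

```bash
python3 -c "
from h import *
rep()"
```

```text
t 30.4167 q [ 0.8156  0.7872 -0.5419  1.2599  0.4386  1.4579 -1.4456] pos [ 0.5799 -0.3732  0.0339] w 0.768 F [0.2362 1.0917 0.3261]
tcp in tray mm [-22.903  -44.9343  12.3837] F tray [0.0079 1.1129 0.3396]
turn to tray frame (tool axes) [-0.0017  0.0008 -0.0003]
```

Call:
play_rows(translation=[[0,-5,0],[0,-10,0],[0,-20,0],[0,-25,0],[0,-25,0],[0,-25,0],[0,-20,0],[0,0,0],[0,0,0],[0,0,0]], turn=[[0,0,0],[0,0,0],[0,0,0],[0,0,0],[0,0,0],[0,0,0],[0,0,0],[0,0,0],[0,0,0],[0,0,0]], fingers=[0.55,0.55,0.55,0.55,0.55,0.55,0.55,0.55,0.55,0.55])

```text
time: 31.25
position: [0.6126, -0.3773, 0.1595]
tool_rot: [0.137, -2.041, 2.011]
ft_force: [-1.1, -0.2, -0.4]
grip_width: 0.772
```

```bash
python3 -c "
from h import *
rep();wsave('w15');a=save('scene','sc15');b=save('side','s15')
cv2.imwrite('pics/s15c.png',cv2.resize(b[100:200,240:390],None,fx=5,fy=5,interpolation=cv2.INTER_CUBIC))
"
```

```text
t 31.25 q [ 0.7617  0.7617 -0.5532  1.0328  0.418   1.6938 -1.409 ] pos [ 0.6126 -0.3773  0.1595] w 0.772 F [-1.1344 -0.1664 -0.4212]
tcp in tray mm [-23.3413 -44.7278 142.2618] F tray [-0.9585 -0.3099 -0.6909]
turn to tray frame (tool axes) [-0.0019  0.0007  0.0005]
```

View pics/w15.png

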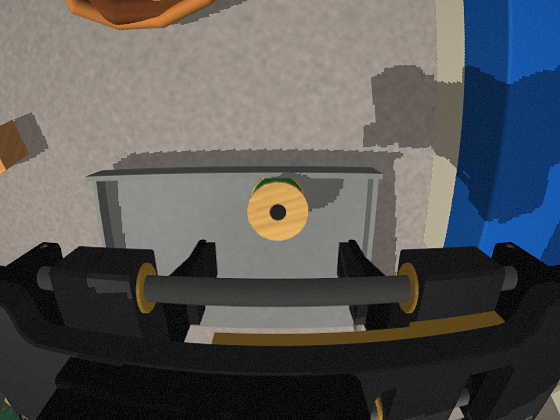

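View pics/s15c.png

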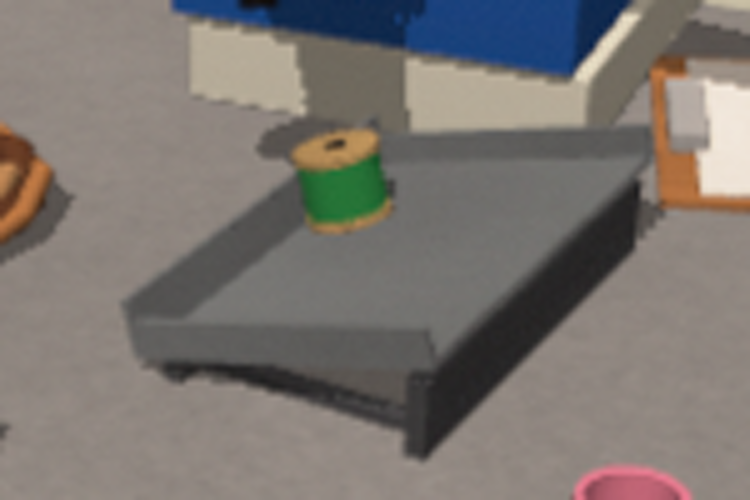

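```bash
cat >> h.py <<'E'
def wtray(c,uv,h):
    o,d=wray(c,uv); o=Rt.T@(o-O); d=Rt.T@d; return 1000*(o+d*(h-o[2])/d[2])
E
python3 -c "
from h import *
c=pickle.load(open('pics/w15.pkl','rb'))
im=cv2.imread('pics/w15.png');h=cv2.cvtColor(im,cv2.COLOR_BGR2HSV)
m=((h[...,0]>10)&(h[...,0]<28)&(h[...,1]>80)&(h[...,2]>110)).astype(np.uint8)
m[:160]=0;m[250:]=0;m[:,:200]=0;m[:,350:]=0
cn=max(cv2.findContours(m,cv2.RETR_EXTERNAL,cv2.CHAIN_APPROX_NONE)[0],key=len);e=cv2.fitEllipse(cn);print(e,wtray(c,e[0],.045))
cv2.imwrite('pics/w15c.png',cv2.resize(im[160:250,230:330],None,fx=6,fy=6,interpolation=cv2.INTER_CUBIC))
for p in [(104,178),(367,176),(240,174)]: print(wtray(c,p,.03))
"
```

```text
((277.3116455078125, 209.08457946777344), (61.17103576660156, 61.75238800048828), 155.1343536376953) [-24.7861 -45.9183  45.    ]
[  1.381  118.1902  30.    ]
[   1.1135 -125.0721   30.    ]
[  2.282  -13.8401  30.    ]
```

View pics/w15c.png

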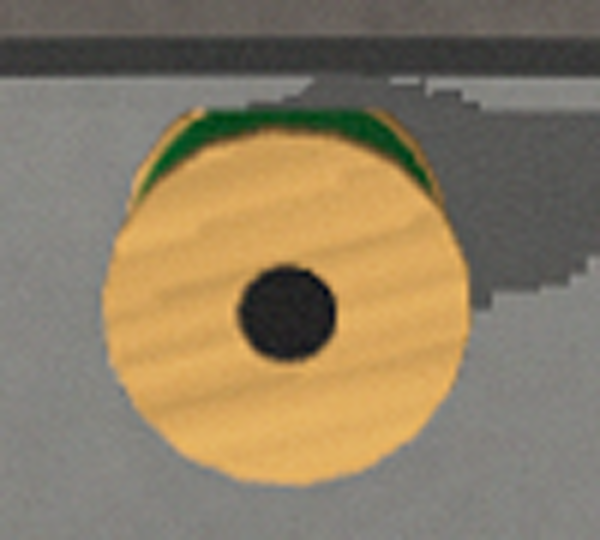

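```bash
python3 -c "
from h import *
im=cv2.imread('pics/w11.png')
cv2.imwrite('pics/w11c.png',cv2.resize(im[10:100,220:310],None,fx=6,fy=6,interpolation=cv2.INTER_CUBIC))
"
```

```text
(no output)
```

View pics/w11c.png

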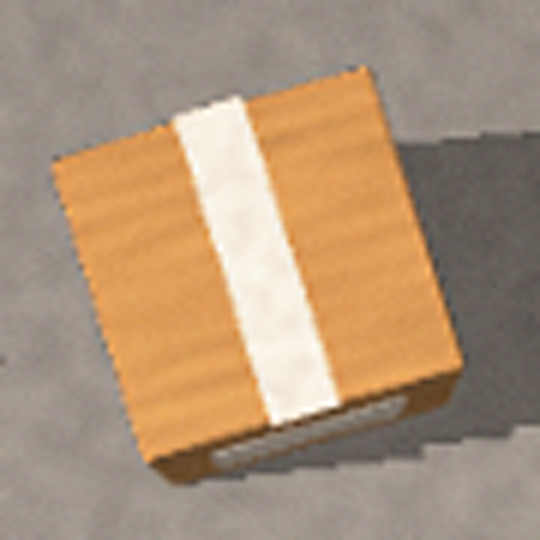

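```bash
python3 -c "
from h import *
c=pickle.load(open('pics/w11.pkl','rb'))
P=[wz(c,(220+u/6-.4,10+v/6-.4),.046) for u,v in [(53,162),(368,68),(463,367),(148,462)]]
P=np.array(P);print(P,P.mean(0))
for i in range(4):
    d=P[(i+1)%4]-P[i];print(np.linalg.norm(d),np.arctan2(d[1],d[0]))
t=P.mean(0);t[2]=.19;rep(t)
"
```

```text
[[ 0.7002 -0.0308  0.046 ]
 [ 0.7085 -0.0773  0.046 ]
 [ 0.6619 -0.0855  0.046 ]
 [ 0.6534 -0.0394  0.046 ]] [ 0.681  -0.0582  0.046 ]
0.04719451703633497 -1.3933639959784863
0.047336683516515786 -2.96745525456812
0.046896993195711716 1.7539747241551125
0.04760611107739604 0.18042201830684274
t 31.4 q [ 0.7621  0.7626 -0.5528  1.0339  0.418   1.6938 -1.409 ] pos [ 0.6119 -0.3773  0.1584] w 0.776 F [-0.5037 -0.0598 -0.88  ]
tcp in tray mm [-23.7078 -44.8438 141.0048] F tray [-0.2492 -0.1236 -0.9769]
turn to tray frame (tool axes) [-0.0012  0.0006  0.0024]
shift tool mm [ -18.8438  -38.1691 -325.2048] after-turn axes [ -18.7321  -37.7231 -325.2633]
```

Call:
play_rows(translation=[[0,0,0],[0,0,0],[0,0,0],[-3,-4,-36],[-3,-4,-36],[-3,-4,-36],[-3,-4,-36],[-3,-4,-36],[-3,-4,-36],[-3,-4,-36]], turn=[[0,0,0.087],[0,0,0.087],[0,0,0.086],[0,0,0],[0,0,0],[0,0,0],[0,0,0],[0,0,0],[0,0,0],[0,0,0]], fingers=[0.6,0.6,0.6,1,1,1,1,1,1,1])

```text
time: 32.23
position: [0.6649, -0.1287, 0.1868]
tool_rot: [-0.136, -2.153, 2.157]
ft_force: [0.2, -0.2, -0.9]
grip_width: 0.997
```

Call:
play_rows(translation=[[-3,0,-37],[-3,0,-36],[0,0,0],[0,0,0],[0,0,0],[0,0,0],[0,0,0],[0,0,0],[0,0,0],[0,0,0]], turn=[[0,0,0],[0,0,0],[0,-0.102,0],[0,-0.102,0],[0,-0.102,0],[0,0,0],[0,0,0],[0,0,0],[0,0,0],[0,0,0]], fingers=[1,1,1,1,1,1,1,1,1,1])

```text
time: 33.07
position: [0.6807, -0.0587, 0.1872]
tool_rot: [-0.19, 2.127, -2.131]
ft_force: [0.1, -0.8, -0.0]
grip_width: 0.996
```

```bash
python3 -c "
from h import *
c=pickle.load(open('pics/w1.pkl','rb'))
for p in [(598,312),(620,325),(640,250)]: print('pliers',wz(c,(np.array(p)+.5)*.7-.5,.01))
rep((.681,-.058,.19));wsave('w16')"
```

```text
pliers [ 0.7867 -0.0349  0.01  ]
pliers [ 0.8275 -0.0463  0.01  ]
pliers [0.8226 0.0609 0.01  ]
t 33.0667 q [ 0.5886  0.5193 -0.776   1.3845  0.3634  1.3831 -1.5814] pos [ 0.6807 -0.0587  0.1872] w 0.996 F [ 0.1013 -0.8287 -0.0166]
tcp in tray mm [ -4.5193 279.9531 175.9396] F tray [ 0.2036 -0.8089  0.037 ]
turn to tray frame (tool axes) [-0.0415  0.3035 -0.2576]
shift tool mm [-0.4431 -2.8133 -0.5792] after-turn axes [ 0.4826 -2.7814 -0.6908]
```

View pics/w16.png

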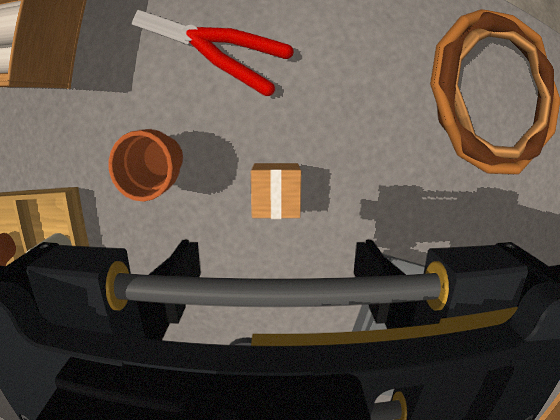

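```bash
python3 -c "
from h import *
c=pickle.load(open('pics/w16.pkl','rb'))
t=wz(c,(275.2,196.3),.046);print(t); t[2]=.010; rep(t)"
```

```text
[ 0.6788 -0.0581  0.046 ]
t 33.1167 q [ 0.5885  0.5193 -0.7761  1.3845  0.3634  1.3831 -1.5812] pos [ 0.6807 -0.0585  0.1872] w 0.998 F [ 0.2494 -0.802   0.2241]
tcp in tray mm [ -4.5147 280.0607 175.9689] F tray [ 0.2804 -0.7636  0.3065]
turn to tray frame (tool axes) [-0.0415  0.3039 -0.2576]
shift tool mm [  1.659  177.2148  -1.0212] after-turn axes [-43.7214 171.7477  -0.1618]
```

Lower 176 and grip (side-view estimates agree within 2 mm).

Call:
play_rows(translation=[[1,30,-1],[0,35,0],[0,35,0],[0,35,0],[0,25,0],[0,16,0],[0,0,0],[0,0,0],[0,0,0],[0,0,0]], turn=[[0,0,0],[0,0,0],[0,0,0],[0,0,0],[0,0,0],[0,0,0],[0,0,0],[0,0,0],[0,0,0],[0,0,0]], fingers=[1,1,1,1,1,1,1,1,-1,-1], grip_force=25)

```text
time: 33.95
position: [0.6815, -0.0577, 0.0139]
tool_rot: [-0.187, 2.124, -2.129]
ft_force: [0.8, 0.2, 0.8]
grip_width: 0.924
```

Call:
play_rows(translation=[[0,0,0],[0,0,0],[0,0,0],[0,0,0],[0,0,0],[0,0,0],[0,-10,0],[0,-20,0],[0,-30,0],[0,-35,0]], turn=[[0,0,0],[0,0,0],[0,0,0],[0,0,0],[0,0,0],[0,0,0],[0,0,0],[0,0,0],[0,0,0],[0,0,0]], fingers=[-1,-1,-1,-1,-1,-1,-1,-1,-1,-1])

```text
time: 34.78
position: [0.6779, -0.0577, 0.1056]
tool_rot: [-0.196, 2.129, -2.13]
ft_force: [0.1, 0.9, -1.5]
grip_width: 0.548
```

Call:
play_rows(translation=[[0,-35,0],[0,-30,0],[0,-10,0],[0,0,0],[0,0,0],[0,0,0],[0,0,0],[0,0,0],[0,0,0],[0,0,0]], turn=[[0,0,0],[0,0,0],[0,0,0],[0,0.102,0],[0,0.102,0],[0,0.102,0],[0,0,-0.087],[0,0,-0.087],[0,0,-0.086],[0,0,0]], fingers=[-1,-1,-1,-1,-1,-1,-1,-1,-1,-1])

```text
time: 35.62
position: [0.6801, -0.058, 0.1759]
tool_rot: [0.143, -2.038, 2.004]
ft_force: [-1.0, -0.0, -4.0]
grip_width: 0.551
```

```bash
python3 -c "
from h import *
rep(tray((-.065,.045,.100)));wsave('w17')"
```

```text
t 35.6167 q [ 0.4314  0.7207 -0.6706  1.1079  0.3498  1.7006 -1.8626] pos [ 0.6801 -0.058   0.1759] w 0.551 F [-1.0344 -0.0142 -3.9651]
tcp in tray mm [ -2.229  280.5795 164.8959] F tray [ 0.0297 -0.1461 -4.0951]
turn to tray frame (tool axes) [-0.0005 -0.0001  0.0083]
shift tool mm [ 62.2191  65.5383 235.5481] after-turn axes [ 62.771   64.8959 235.5795]
```

View pics/w17.png

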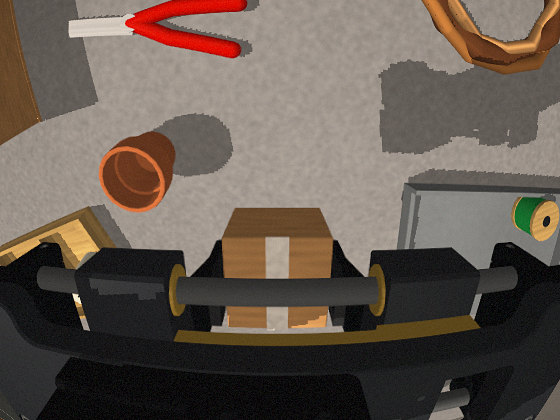

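Call:
play_rows(translation=[[9,0,30],[9,0,36],[9,0,36],[9,0,36],[9,0,36],[9,0,36],[9,0,26],[0,20,0],[0,25,0],[0,20,0]], turn=[[0,0,0],[0,0,0],[0,0,0],[0,0,0],[0,0,0],[0,0,0],[0,0,0],[0,0,0],[0,0,0],[0,0,0]], fingers=[-1,-1,-1,-1,-1,-1,-1,-1,-1,-1])

```text
time: 36.5
position: [0.5714, -0.2825, 0.1351]
tool_rot: [0.131, -2.041, 2.013]
ft_force: [0.9, -0.4, -2.2]
grip_width: 0.549
```

Call:
play_rows(translation=[[0,0,0],[0,20,0],[0,25,0],[0,20,0],[0,10,0],[0,0,0],[0,0,0],[0,0,0],[0,0,0],[0,0,0]], turn=[[0,0,0],[0,0,0],[0,0,0],[0,0,0],[0,0,0],[0,0,0],[0,0,0],[0,0,0],[0,0,0],[0,0,0]], fingers=[-1,-1,-1,-1,-1,-1,-1,-1,-1,-1])

```text
time: 37.33
position: [0.5547, -0.2797, 0.0639]
tool_rot: [0.134, -2.042, 2.013]
ft_force: [-0.6, -0.6, -0.8]
grip_width: 0.548
```

```bash
python3 -c "
from h import *
rep(tray((-.035,.045,.012)));wsave('w18')"
```

```text
t 37.3333 q [ 0.8123  0.6465 -0.6178  1.4455  0.3935  1.4305 -1.5601] pos [ 0.5547 -0.2797  0.0639] w 0.548 F [-0.6153 -0.5686 -0.8209]
tcp in tray mm [-66.2732  44.6441  31.924 ] F tray [-0.3086 -0.6424 -0.9316]
turn to tray frame (tool axes) [-0.0024  0.0005 -0.0024]
shift tool mm [-31.225   19.9988  -0.3888] after-turn axes [-31.2732  19.924   -0.3559]
```

View pics/w18.png

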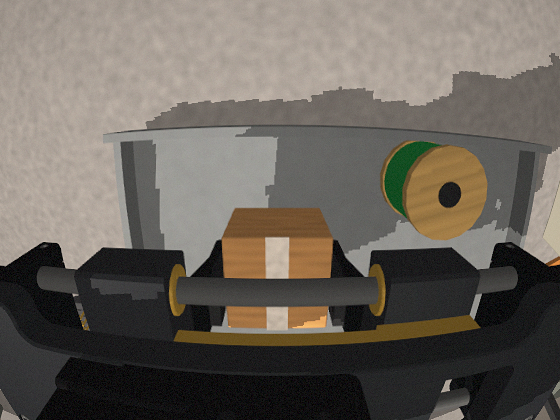

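Aligned, clear of the reel. Lower to contact upslope of the stop (leaving slide distance).

Call:
play_rows(translation=[[-5,6,0],[-10,6,0],[-10,4,0],[-5,2,0],[0,1,0],[0,1,0],[0,1,0],[0,0,0],[0,0,0],[0,0,0]], turn=[[0,0,0],[0,0,0],[0,0,0],[0,0,0],[0,0,0],[0,0,0],[0,0,0],[0,0,0],[0,0,0],[0,0,0]], fingers=[-1,-1,-1,-1,-1,-1,-1,-1,-1,-1])

```text
time: 38.22
position: [0.5787, -0.2826, 0.0361]
tool_rot: [0.134, -2.042, 2.012]
ft_force: [0.3, -0.3, 8.0]
grip_width: 0.552
```

```bash
python3 -c "
from h import *
rep()"
```

```text
t 38.2167 q [ 0.7761  0.7171 -0.6013  1.3937  0.4186  1.4167 -1.5752] pos [ 0.5787 -0.2826  0.0361] w 0.552 F [ 0.2845 -0.3382  8.0205]
tcp in tray mm [-35.819   44.8262  11.2961] F tray [-1.7475 -0.2991  7.8346]
turn to tray frame (tool axes) [-0.002   0.0007 -0.0019]
```

Call:
play_rows(translation=[[-2,0,0],[-2,0,0],[-2,0,0],[-2,0,0],[-1,0,0],[-1,0,0],[-1,0,0],[-1,0,0],[0,0,0],[0,0,0]], turn=[[0,0,0],[0,0,0],[0,0,0],[0,0,0],[0,0,0],[0,0,0],[0,0,0],[0,0,0],[0,0,0],[0,0,0]], fingers=[-1,-1,-1,-1,-1,-1,-1,-1,-1,-1])

```text
time: 39.05
position: [0.5876, -0.2839, 0.0337]
tool_rot: [0.14, -2.039, 2.009]
ft_force: [-7.2, 1.0, 14.0]
grip_width: 0.546
```

```bash
python3 -c "
from h import *
rep()"
```

```text
t 39.05 q [ 0.761   0.7397 -0.5962  1.3619  0.4245  1.4315 -1.5774] pos [ 0.5876 -0.2839  0.0337] w 0.546 F [-7.1851  0.9509 13.9554]
tcp in tray mm [-26.4747  44.6665  11.2938] F tray [-10.5918   0.0259  11.6231]
turn to tray frame (tool axes) [-0.0022  0.0003  0.0041]
```

Call:
play_rows(translation=[[-1,-1,0],[-1,0,0],[-1,0,0],[-1,0,0],[0,0,0],[0,0,0],[0,0,0],[0,0,0],[0,0,0],[0,0,0]], turn=[[0,0,0],[0,0,0],[0,0,0],[0,0,0],[0,0,0],[0,0,0],[0,0,0],[0,0,0],[0,0,0],[0,0,0]], fingers=[-1,-1,-1,-1,-1,-1,-1,-1,-1,-1])

```text
time: 39.88
position: [0.5877, -0.2839, 0.0336]
tool_rot: [0.148, -2.035, 2.003]
ft_force: [-14.3, 3.1, 17.6]
grip_width: 0.55
```

```bash
python3 -c "
from h import *
rep()"
```

```text
t 39.8833 q [ 0.7561  0.7466 -0.5941  1.3522  0.4255  1.4432 -1.5779] pos [ 0.5877 -0.2839  0.0336] w 0.55 F [-14.3168   3.1106  17.634 ]
tcp in tray mm [-26.3226  44.6545  11.2038] F tray [-18.6395   1.2576  13.2888]
turn to tray frame (tool axes) [-0.0018 -0.0001  0.0133]
```

Call:
play_rows(translation=[[2,-1,0],[2,0,0],[1,0,0],[0,0,0],[0,0,0],[0,0,0],[0,0,0],[0,0,0],[0,0,0],[0,0,0]], turn=[[0,0,0],[0,0,0],[0,0,0],[0,0,0],[0,0,0],[0,0,0],[0,0,0],[0,0,0],[0,0,0],[0,0,0]], fingers=[-1,-1,-1,-1,0.45,0.45,0.45,0.45,0.45,0.45])

```text
time: 40.72
position: [0.5882, -0.284, 0.0334]
tool_rot: [0.136, -2.042, 2.011]
ft_force: [0.1, 0.4, -0.3]
grip_width: 0.721
```

Call:
play_rows(translation=[[0,-5,0],[0,-10,0],[0,-20,0],[0,-25,0],[0,-25,0],[0,-25,0],[0,-20,0],[0,0,0],[0,0,0],[0,0,0]], turn=[[0,0,0],[0,0,0],[0,0,0],[0,0,0],[0,0,0],[0,0,0],[0,0,0],[0,0,0],[0,0,0],[0,0,0]], fingers=[0.45,0.45,0.45,0.45,0.45,0.45,0.45,0.45,0.45,0.45])

```text
time: 41.55
position: [0.621, -0.288, 0.159]
tool_rot: [0.136, -2.041, 2.011]
ft_force: [0.4, -0.8, -0.5]
grip_width: 0.722
```

```bash
python3 -c "
from h import *
rep();wsave('w19');a=save('scene','sc19');b=save('side','s19')
cv2.imwrite('pics/s19c.png',cv2.resize(b[100:200,240:390],None,fx=5,fy=5,interpolation=cv2.INTER_CUBIC))
"
```

```text
t 41.55 q [ 0.7169  0.7039 -0.6123  1.1471  0.3963  1.6608 -1.5419] pos [ 0.621 -0.288  0.159] w 0.722 F [ 0.417  -0.8024 -0.4837]
tcp in tray mm [-26.1922  44.8757 140.9697] F tray [ 0.623  -0.7426 -0.3348]
turn to tray frame (tool axes) [-0.0019  0.0006  0.0005]
```

View pics/w19.png

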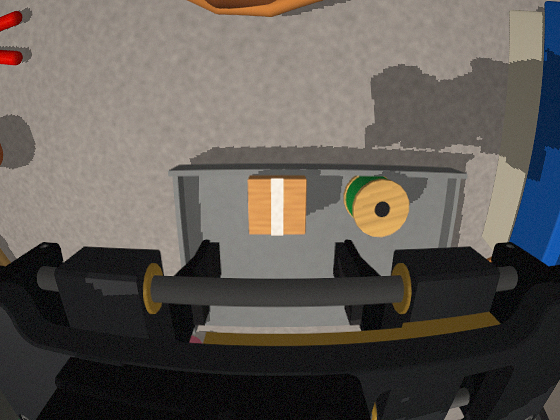

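View pics/s19c.png

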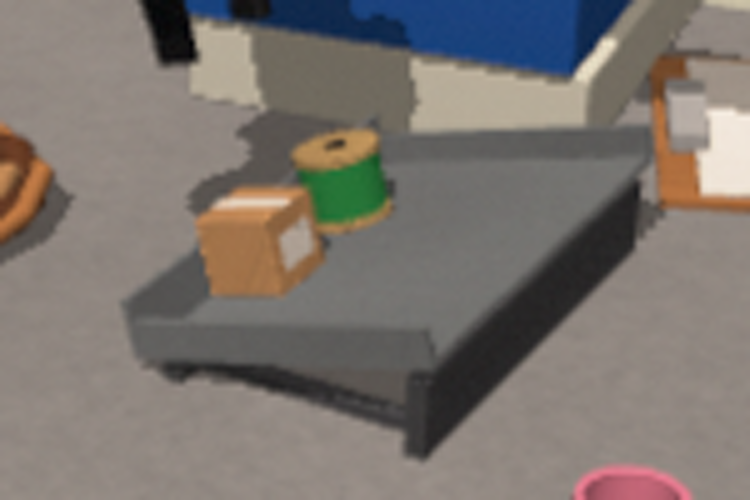

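```bash
python3 -c "
from h import *
c=pickle.load(open('pics/w19.pkl','rb')); im=cv2.imread('pics/w19.png')
cv2.imwrite('pics/w19c.png',cv2.resize(im[155:245,235:425],None,fx=4.2,fy=4.2,interpolation=cv2.INTER_CUBIC))
a=cv2.imread('pics/scene0.png')
for p in [(248.5,180),(306,180),(248.5,234.5),(306,234.5)]: print(wtray(c,p,.046))
print(wtray(c,(381.5,209),.045))
for p in [(180,172.5),(280,170.5),(455,173.5)]: print('stop top inner',wtray(c,p,.03))
"
```

```text
[-2.4622 67.0026 46.    ]
[-2.471  20.4707 46.    ]
[-49.5082  68.1294  46.    ]
[-49.5529  19.2714  46.    ]
[-27.3326 -45.972   45.    ]
stop top inner [  1.7336 129.0073  30.    ]
stop top inner [ 2.5339 41.3348 30.    ]
stop top inner [   3.2148 -125.2016   30.    ]
```

View pics/w19c.png

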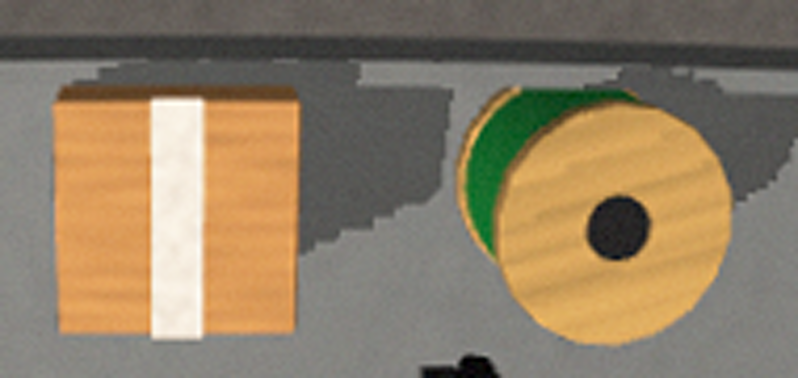

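View pics/sc19.png

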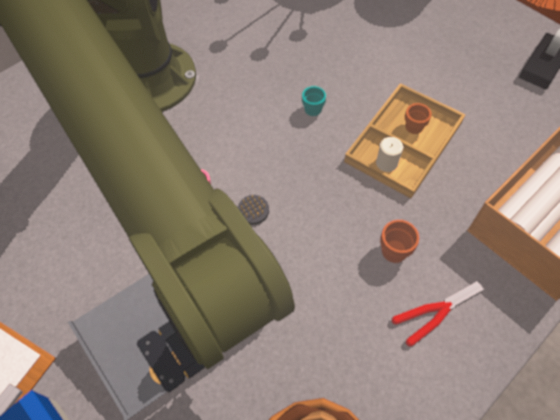

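```bash
python3 -c "
from h import *
c=pickle.load(open('pics/w19.pkl','rb'))
print('stop inner',wtray(c,(280,175.9),.03),'carton front',wtray(c,(277,178.8),.046))
print(ctrl.close_job())"
```

```text
stop inner [-2.1564 41.3234 30.    ] carton front [-1.5366 43.9483 46.    ]
the job is handed in; nothing more can be done
None
```

I made up both kits in the order asked and handed the job in at about 42 s. The gripper was open and clear of everything.

- **Table-setting kit:** the small pot stands upright in the middle of the wide compartment, and the candle stands upright in the narrow one. Contact with the crate floor showed at 18.6 N and 6 N before I let go. The last scene picture shows both upright.
- **Binding kit:** the reel and the carton lie flat on the slope, 90 mm apart centre to centre. I slid each down until the tool stalled while the push rose to about 19–22 N, then released.
- **Against the stop:** the last wrist picture puts the carton's front edge at −1.5 mm and the stop's inner edge at −2.2 mm, so they touch within measuring error. The reel's centre read −24.8 mm and later −27.3 mm (−26 mm expected), a 2.5 mm disagreement that is about the calibration limit.
- **Left alone:** the large pot and the spiked holder are at the same pixels as at the start, and I touched neither of the pink and turquoise pots.

Two things did not go smoothly. The first side-camera estimates of the round parts were up to about 20 mm off, so I used the wrist views instead. Joint 3 also came within 0.06 rad of its limit before the reel grasp. I turned the tool the other way round, and it moved well clear.

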